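# Blank off the charging manifold

## Task

Use the flat pry blade, not the fingers, to lever up the free edge of the charging manifold's dust cover from over its front ledge, swing the cover open until it leans back past upright and stays there, and lay the blade flat back on its rubber mat. Then fit every brass bayonet plug that stands on the bench into a port of its own: lugs into the slots, push in against the spring, turn a quarter clockwise and let it click up into its lock. Leave the other parts on the bench where they are.

Things in the scene. Friction and masses are not known exactly. Their poses are not given: they have to be found in the camera images.
- manifold: Charging manifold, a fixed painted base 135 x 284 mm with three identical steel bayonet ports in a row. Origin: centre of its underside, x from its front ledge to its hinge side, y along the row of ports. Along the front runs a ledge 29 mm wide (x -65 to -36 mm) whose flat top is 41 mm above the bench; end cheeks 48 mm high.
- cover (a joint): Hinge angle of the flat sheet metal dust cover (114 x 280 x 3 mm) over the ports: 0 closed (level, nearly 0 at the start), 1.57 upright, 1.9 the end stop, leaning back behind the ports. A stiff hinge: it stays where it is left; lifting its free edge takes about 3 N.
- cover_hinge (a point): Point on the cover's hinge line, mid length, 52 mm above the bench, 62 mm behind the row of port axes; axes as the manifold (it does not turn with the cover).
- cover_edge (a point): Middle of the cover's free edge, on its underside, 114 mm from the hinge line; its axes turn with the cover. Closed, it is 52 mm above the bench and 13 mm back from the ledge's front face, over a gap 11 mm high, clear for 16 mm inwards above the ledge and 20 mm in all, where only a blade fits.
- blade: Flat pry blade lying on the mat: a wooden handle 100 mm long (own x -50 to +50), 18 mm wide, 24 mm high, then a thin steel blade 20 mm wide, 3 mm thick, level with the handle's underside, reaching x = +140 mm. Mass about 0.13 kg. Origin: centre of the handle's underside, x towards the blade's tip, z up. Balances near x = +26 mm.
- blade_tip (a point): Middle of the blade's end, half way through its 3 mm thickness: 140 mm along x and 1.5 mm above the blade's origin.
- mat: Fixed black rubber mat, 260 x 110 x 3 mm, under the blade; origin at the centre of its underside, x along its length.
- valve: Bystander: brass valve body standing, 40 mm diameter, 76 mm high; origin at the middle of its underside. Leave it.
- squeeze: Bystander: red steel squeeze lever lying flat, 160 mm long, 30 mm wide, 16 mm high; origin at its middle, underside. Leave it.
- siphon: Bystander: white nylon siphon tube end lying down, 110 mm long, 32 mm high; origin at its underside. Leave it.
- lens: Bystander: small green glass gauge lens, disc of 38 mm diameter, 6 mm thick, lying flat; origin at its underside. Leave it.
- plug0: Brass bayonet plug standing upright on the bench, 66 mm high (may be absent). Origin: centre of its underside. Foot 28 mm diameter up to z 6 mm, barrel 31 mm diameter from z 6 to 36 mm; two lugs, one bar 47 mm long along its own x, 10 mm wide, z 6 to 12 mm; on top a flat wing handle, 40 mm long along x, 12 mm thick along y, z 36 to 66 mm. The same when turned by half a turn.
- port0 (a point): Centre of a bayonet port's top face, 50 mm above the bench; axes as the manifold. Hole 36 mm across with two entry slots along +-y, 15 mm wide, 54 mm over both ends. To lock a plug: lugs in the slots, push until its origin is 26 to 32 mm below this point, turn it clockwise seen from above by a quarter to a stop (lugs and wing then along x), let up.
- plunger0 (a joint): Depth of the spring plunger in port 0: 0 unpressed (its top 14 mm below the port's top), 0.008 m under a locked plug, 0.012 m or more to turn, 0.018 m limit; 3 N at 0 and 0.5 N more per mm.
- plug1: Another plug, identical to plug0 (may be absent).
- port1 (a point): As port0, the next port, 85 mm along y. Heights in every port: an unpressed plug stands on the spring plunger with its origin 14 mm below this point; lugs pass under the lips at 26 mm or more; a locked plug, risen into its notch, rests at 22 mm below.
- plunger1 (a joint): Depth of the spring plunger in port 1: 0 unpressed (its top 14 mm below the port's top), 0.008 m under a locked plug, 0.012 m or more to turn, 0.018 m limit; 3 N at 0 and 0.5 N more per mm.
- plug2: Another plug, identical to plug0 (may be absent).
- port2 (a point): As port0, the third port, 170 mm along y from the first.
- plunger2 (a joint): Depth of the spring plunger in port 2: 0 unpressed (its top 14 mm below the port's top), 0.008 m under a locked plug, 0.012 m or more to turn, 0.018 m limit; 3 N at 0 and 0.5 N more per mm.
Things that resemble listed ones, but are neither listed nor needed, are in the scene too. What is shaped like the plug1 but blue or turquoise is not meant.

How it is judged:
By the outcome, as a careful person would: the job done as asked, in the order asked, and still so for the second after the job is handed in, with the robot touching nothing.
Of plug0, plug1, plug2 only 2 to 3 are there at a start; the rules pass over those that are not, and their reading is None.
At some moment in a run one of blade may be knocked a few centimetres aside while the robot is not near it.
Once in a run the grip may slacken for a moment while it holds something.
It also fails if it takes over 210 s, if anything falls off the work surface, if the arm or the gripper's body presses on something with over 40 N, if the wrist force passes 120 N, or if a joint passes its speed limit or range.

## Robot

A 7-joint arm with a two-finger parallel gripper is mounted at the origin on the work surface. World frame = base frame: x ahead of the robot, y to its left, z up, the work surface at z = 0. Lengths are in mm, angles in degrees, forces in N, time in s.
With the tool pointing down it reaches from about 425 to 1025 mm from the base axis. Payload 3.6 kg.
Tool frame: the origin (TCP) lies midway between the tips of the shut fingers; the grasp point (between the pads) lies 19 mm behind it; z points along the fingers, y is the line along which they close (so a half turn about z gives the same grasp; the last joint's range is limited). The gripper opens to 85 mm and grips with 20 to 120 N. Pads are 22 mm wide; open, the fingers measure 114 mm over their backs; the gripper's body (76 mm by 85 mm) begins 54 mm behind the grasp point. The pads swing forward as they close: fully open they stand 13 mm farther back than shut.
Start: joints at [68.383, 33.873, 2.773, 92.16, -1.908, 54.013, -1.931], TCP at [203.005, -696.002, 196.402] pointing down, gripper open.
Joint ranges: [-153.93, 153.93], [-27.13, 128.08], [-72.61, 78.16], [10.71, 143.7], [-87.88, 267.88], [4.46, 118.87], [-176.78, 176.78]. Speed limits (degrees/s): [147.25, 147.25, 180, 180, 180, 180, 180].

## Interface

Orientations are given as [roll, pitch, yaw] about the fixed x, y, z axes, in that order (R = Rz(yaw) Ry(pitch) Rx(roll)).
In Python, from bench import ctrl, snapshot, get_calibration, workorder gives the robot as it stands.
- The arm moves only by the tool apply_moves, never from a script. Its argument "rows" is a list of rows, each a list of 5 numbers: the shift along the world's x, y, z scaled (see below), then the turn about the world's z scaled (see below), then the closure in counts, from 0 (fully open) to 255 (shut). In form: [[tx, ty, tz, spin, gripper], ...]. A call has 1 to 10 rows; each row shifts and turns the commanded pose from where the row before left it; what a row does not reach is not made up. The controller multiplies each number of a shift by 0.03 m and each number of a turn by 6 degrees. A row lasts 1/10 s, in which the tool goes at most 50 mm and 8.59 degrees, less where a joint would pass 70% of its speed; a pose out of reach is approached as far as the arm can. A call with a number of a shift or a turn outside -1 to 1 is refused whole. A call with a gripper value outside its range is refused whole. The fingers move at their own pace and stop on an object; "force" is the grip in N (left out, the last holds). Time passes only in rows, so rows that do not move let the fingers close. It gives the time, the measured TCP pose, the force, the opening and the grip force at its end, in the units of the state.
- ctrl.read_state(): the state, without advancing time (a new reading comes with each control period).
- snapshot(name): name is "scene" or "top"; returns the picture (480x640x3 uint8, red, green, blue); there is no depth.
- get_calibration(name): a dict with "K" (3x3 intrinsics, pixels), "k1" (the pictures are not rectified: a ray, as slopes to the right and down, at radius r is drawn at 1 + k1 r^2 times it, then the intrinsics apply), "R" (3x3) and "t" (3): a world point X has camera coordinates R X + t. Camera axes: x right, y down, z forward; pixel columns grow to the right and rows downward; lengths in mm; the calibration is good to about 2 mm. A picture is of the moment at which its call begins. get_calibration takes no time and is no camera call.
- workorder.sign_off(): hands the job in; it is judged then, once.
The state is a dict: "time_s": time; "joint_positions": joint angles; "joint_velocities": joint speeds; "tau": joint torques, N m; "ee_pos": TCP position; "tool_rot": TCP orientation; "force": force on the tool from outside, world axes, zero at the start; "moment": the same for the moment, N m; "opening": finger opening in mm; "grip_force": force on a finger pad.
Only numpy, scipy, OpenCV 4.12 (cv2) and the standard library are available. Lean on these libraries where they do the work, as an engineer would, in place of code of your own. Each camera call takes 0.05 s, during which the arm holds its last target. There are 200 camera calls.

## Working session

There is one attempt and no reset: what is moved stays moved. The work goes in short steps, Python scripts to look and compute and a tool call to move; the robot and the scene stay as the last step left them, time stands still between calls to the robot, and variables do not carry over. Pictures are saved under pics/ and viewed, at most 15 in all, crops included, and the job is handed in when it is done.

Besides the shell and the picture viewer there is one more tool, called after "Request:" by a JSON object that holds its "method" and its "body". apply_moves: Moves the arm, as the interface text tells. Shifts and turns lie within -1 to 1; 1 stands for 0.03 m of shift or 6 degrees of turn. Its arguments: {"type":"object","properties":{"rows":{"type":"array"},"force":{"type":"number"}},"required":["rows"]}

```bash
ls; mkdir -p pics
python3 - <<'E'
from bench import ctrl,snapshot,get_calibration
import cv2,json
for n in("scene","top"):
    im=snapshot(n);cv2.imwrite(f"pics/{n}0.png",im[:,:,::-1])
    c=get_calibration(n);print(n,c)
s=ctrl.read_state();print(s)
E
```

```text
pics
scene {'K': array([[464.53834097,   0.        , 323.62453988],
       [  0.        , 464.53834097, 242.14045935],
       [  0.        ,   0.        ,   1.        ]]), 'k1': -0.07827157912549024, 'R': array([[ 0.44551868,  0.8952683 ,  0.00278996],
       [ 0.76920455, -0.38118645, -0.51285597],
       [-0.4580802 ,  0.23063296, -0.85847013]]), 't': array([-182.99886659, -458.52060552, 1337.18537682])}
top {'K': array([[473.39616112,   0.        , 311.07321179],
       [  0.        , 473.39616112, 237.17634334],
       [  0.        ,   0.        ,   1.        ]]), 'k1': 0.030927549477536363, 'R': array([[ 0.0217851 , -0.9997498 , -0.00507317],
       [-0.98796032, -0.02075024, -0.1533096 ],
       [ 0.15316598,  0.00835196, -0.98816518]]), 't': array([ -67.45912451,  612.69244041, 1056.97021193])}
{'time_s': 0.1, 'joint_positions': array([68.38344845, 33.92091753,  2.7688631 , 92.22762133, -1.90744878,
       54.01292515, -1.92949644]), 'joint_velocities': array([ 0.08463067, -0.0939531 ,  0.00510096, -0.23169738,  0.08133611,
       -0.02542819,  0.01475188]), 'tau': array([ 4.76870700e-03, -5.49997294e+01,  1.55306574e+00, -1.98825359e+01,
        9.67334578e-03,  3.85425752e-03, -2.27397408e-06]), 'ee_pos': array([ 202.75536505, -695.23268804,  195.35964455]), 'tool_rot': array([-1.79884904e+02,  7.57062389e-03,  1.62646772e+01]), 'force': array([-0.05572743, -0.48671126, -0.60139381]), 'moment': array([ 0.0371522 ,  0.02788133, -0.05582375]), 'grip_force': 0.0, 'opening': 85.27637289346019}
```

View pics/scene0.png

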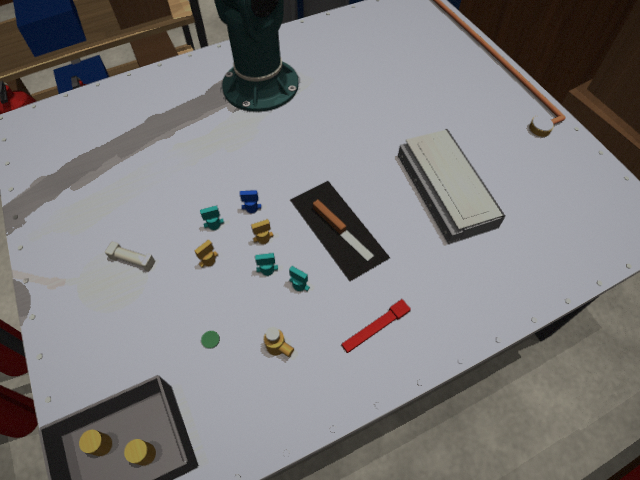

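View pics/top0.png

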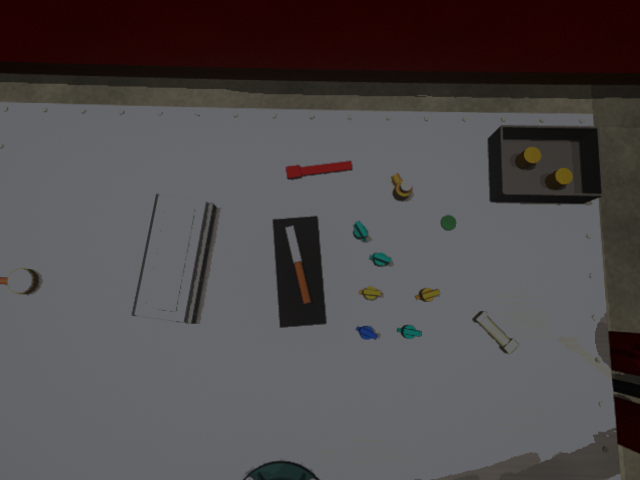

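The scene shows two brass plugs at (262,231) and (206,253). Decoys are turquoise plugs (210,216), (265,263) and (299,278), the blue one (250,200), the valve (276,342), and knobs in the tray (91,442) and (138,452). In the top view the brass plugs are at (371,293) and (429,295). The blade lies on the mat with its handle at (303,285) and tip at (291,228), and the closed manifold is at about (178,258). Next, one close crop.

```bash
cat > h.py <<'E'
import numpy as np,cv2
from bench import ctrl,snapshot,get_calibration
def ray(n,uv):
    c=get_calibration(n);R,t=np.array(c["R"]),np.array(c["t"])
    p=cv2.undistortPoints(np.array(uv,float).reshape(-1,1,2),np.array(c["K"]),np.array([c["k1"],0,0,0.]))[:,0]
    return -R.T@t,np.c_[p,np.ones(len(p))]@R
def plane(n,uv,z):
    C,d=ray(n,uv);return C+d*((z-C[2])/d[:,2])[:,None]
def tri(a,b):
    (C,d),(D,e)=ray("scene",[a]),ray("top",[b])
    d,e=d[0],e[0];s=np.linalg.lstsq(np.c_[d,-e],D-C,rcond=None)[0]
    p,q=C+d*s[0],D+e*s[1];return (p+q)/2,np.linalg.norm(p-q)
def proj(n,X):
    c=get_calibration(n);return cv2.projectPoints(np.array(X,float).reshape(-1,1,3),cv2.Rodrigues(np.array(c["R"]))[0],np.array(c["t"]),np.array(c["K"]),np.array([c["k1"],0,0,0.]))[0][:,0]
def crop(im,x,y,w,h,k):
    return cv2.resize(im[y:y+h,x:x+w],None,fx=k,fy=k,interpolation=cv2.INTER_CUBIC)
def save(name,im): cv2.imwrite(f"pics/{name}.png",im[:,:,::-1])
E
python3 - <<'E'
from h import *
T=cv2.imread("pics/top0.png")[:,:,::-1];S=cv2.imread("pics/scene0.png")[:,:,::-1]
out=np.zeros((600,800,3),np.uint8)
def put(c,x,y): out[y:y+c.shape[0],x:x+c.shape[1]]=c
put(crop(T,125,185,100,145,4),0,0)
put(crop(T,345,270,100,75,4),400,0)
put(crop(S,190,185,100,75,4),400,300)
save("crop0",out)
for n,im in(("top",T),("scene",S)):
    hsv=cv2.cvtColor(np.ascontiguousarray(im),cv2.COLOR_RGB2HSV)
    for nm,lo,hi in(("brass",(15,120,90),(30,255,255)),("wood",(3,120,60),(14,230,255)),("black",(0,0,0),(180,255,45))):
        m=cv2.inRange(hsv,lo,hi)
        for c in cv2.findContours(m,cv2.RETR_EXTERNAL,cv2.CHAIN_APPROX_NONE)[0]:
            a=cv2.contourArea(c);r=cv2.minAreaRect(c)
            if 60<a<9000 and 180<r[0][1]<360 and (nm!="black" or a>2000): print(n,nm,a,np.round(r[0],1),np.round(r[1],1),round(r[2],1),np.round(cv2.boxPoints(r)).tolist())
E
```

```text
top brass 61.5 [430.8 293.8] [ 4.7 16.8] 73.3 [[422.0, 294.0], [438.0, 289.0], [439.0, 294.0], [423.0, 298.0]]
top brass 69.0 [372.1 290.7] [16.4  7.3] 5.2 [[364.0, 294.0], [364.0, 286.0], [381.0, 288.0], [380.0, 295.0]]
top brass 69.5 [399.  185.5] [23.3  8.5] 63.4 [[390.0, 177.0], [398.0, 173.0], [408.0, 194.0], [400.0, 198.0]]
top wood 234.0 [302.  282.3] [41.7  6.7] 77.0 [[294.0, 263.0], [301.0, 261.0], [310.0, 302.0], [303.0, 303.0]]
top black 4687.5 [298.6 271.3] [107.4  45.7] 85.6 [[272.0, 219.0], [317.0, 216.0], [325.0, 323.0], [280.0, 327.0]]
scene brass 190.0 [277.6 344.4] [28.1 19.7] 55.5 [[261.0, 338.0], [278.0, 327.0], [294.0, 350.0], [277.0, 362.0]]
scene brass 62.0 [202.6 246.6] [ 4.4 17.4] 52.1 [[194.0, 250.0], [208.0, 240.0], [211.0, 243.0], [197.0, 254.0]]
scene wood 252.5 [328.9 214.1] [39.8  7.2] 43.3 [[312.0, 203.0], [317.0, 198.0], [346.0, 225.0], [341.0, 230.0]]
scene black 4163.0 [339.7 228.5] [104.   45.3] 53.7 [[291.0, 200.0], [327.0, 173.0], [389.0, 257.0], [352.0, 284.0]]
```

View pics/crop0.png

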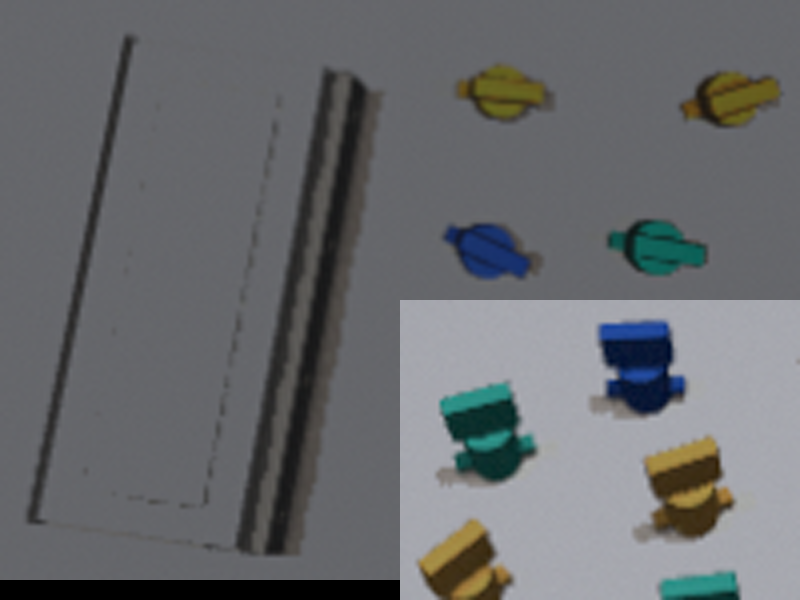

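Run:
```python
from h import *
T=lambda u,v,x0=125,y0=185,ox=0,oy=0:((u-ox+.5)/4-.5+x0,(v-oy+.5)/4-.5+y0)
S=lambda u,v:T(u,v,190,185,400,300)
P=lambda u,v:T(u,v,345,270,400,0)
np.set_printoptions(precision=1,suppress=True)
print("A",tri(S(682,456),P(506,92)),"B",tri(S(455,549),P(741,98)))
for e in([P(471,88),P(543,98)],[P(703,107),P(779,89)]):
    w=plane("top",e,66);d=w[1]-w[0];print("wing",w.mean(0),np.linalg.norm(d),np.degrees(np.arctan2(d[1],d[0])))
for nm,e,z in(("hinge",[T(130,36),T(33,520)],55),("free",[T(323,70),T(238,548)],55),("ledge",[T(352,75),T(266,552)],41)):
    w=plane("top",e,z);d=w[1]-w[0];print(nm,w.ravel(),np.linalg.norm(d[:2]),np.degrees(np.arctan2(d[1],d[0])))
# blade
h=plane("top",[(302,282.3)],27)[0];print("handle",h,plane("top",[(297.5,262),(306.5,302.5)],27).ravel())
print("handle scene",plane("scene",[(328.9,214.1)],27))
im=cv2.imread("pics/top0.png");g=cv2.cvtColor(im,cv2.COLOR_BGR2HSV)
for n,box in(("top",(276,222,40,46)),("scene",(335,215,50,60))):
    im=cv2.imread(f"pics/{n}0.png");x,y,w,hh=box
    m=np.zeros(im.shape[:2],np.uint8);gg=im[y:y+hh,x:x+w].min(2);m[y:y+hh,x:x+w]=(gg>65)*255
    cs=cv2.findContours(m,cv2.RETR_EXTERNAL,cv2.CHAIN_APPROX_NONE)[0]
    c=max(cs,key=cv2.contourArea);r=cv2.minAreaRect(c);b=cv2.boxPoints(r);print(n,cv2.contourArea(c),r,plane(n,b,6))
for nm,u in(("mat",[(272,219),(317,216),(325,323),(280,327)]),):
    print(nm,plane("top",u,3),plane("top",u,3).mean(0))
```

```text
A (array([ 487.8, -193.4,   60.6]), np.float64(1.2233973722550546)) B (array([ 487.7, -325.3,   59.5]), np.float64(0.4036786729731887))
wing [ 487.3 -192.7   66. ] 40.64960787291187 -96.59735025601776
wing [ 487.5 -323.6   66. ] 43.951545795453626 -75.48911347974716
hinge [708.5 308.7  55.  428.  342.8  55. ] 282.5729233668547 173.07288984169375
free [690.6 194.8  55.  414.6 226.8  55. ] 277.8120960383657 173.3705813944583
ledge [691.1 180.8  41.  412.3 214.6  41. ] 280.83197586416526 173.0952245112919
handle [509.8 -35.3  27. ] [557.3 -23.5  27.  463.3 -46.9  27. ]
handle scene [[511.8 -36.8  27. ]]
top 260.5 ((292.9641418457031, 243.77503967285156), (35.96720504760742, 8.342573165893555), 76.86598205566406) [[643.5  10.3   6. ]
 [648.6  -9.3   6. ]
 [563.6 -31.3   6. ]
 [558.6 -11.9   6. ]]
scene 496.0 ((370.0, 232.5), (35.0, 28.0), 90.0) [[529.8  26.1   6. ]
 [559.1  85.5   6. ]
 [641.6  37.3   6. ]
 [613.5 -19.4   6. ]]
mat [[663.7  42.4   3. ]
 [673.5 -67.3   3. ]
 [416.8 -91.2   3. ]
 [405.3  14.5   3. ]] [539.8 -25.4   3. ]
```

The crop confirms brass plugs A (crop 506,92) and B (741,98); their neighbours are blue and turquoise. The sizes check out: wing tops about 41 and 44 mm long, cover 278 x 116 mm, tip to handle 141 mm. Moving to the blade.

Request:
{"method": "apply_moves", "body": {"rows": [[0.48, 0.96, 0, 0, 0], [0.48, 0.96, 0, 0, 0], [0.48, 0.96, 0, 0, 0], [0.48, 0.96, 0, 0, 0], [0.48, 0.96, 0, 0, 0], [0.48, 0.96, 0, 0, 0], [0.48, 0.96, 0, 0, 0], [0.48, 0.96, 0, 0, 0], [0.48, 0.96, 0, 0, 0], [0.48, 0.96, 0, 0, 0]], "force": 100}}

```text
time_s: 1.1
ee_pos: [347.2, -406.5, 196.1]
tool_rot: [-180.0, 0.0, 16.3]
force: [0.7, 0.9, -0.7]
opening: 85.2
grip_force: 0.0
```

Request:
{"method": "apply_moves", "body": {"rows": [[0.48, 0.96, 0, 0, 0], [0.48, 0.96, 0, 0, 0], [0.48, 0.96, 0, 0, 0], [0.48, 0.96, 0, 0, 0], [0.48, 0.96, 0, 0, 0], [0.48, 0.96, 0, 0, 0], [0.48, 0.96, 0, 0, 0], [0.48, 0.96, 0, 0, 0], [0.48, 0.96, 0, 0, 0], [0.48, 0.96, 0, 0, 0]]}}

```text
time_s: 2.1
ee_pos: [491.1, -118.7, 196.2]
tool_rot: [-180.0, 0.0, 16.3]
force: [1.0, -0.1, -0.1]
opening: 85.7
grip_force: 0.0
```

```bash
cat >> h.py <<'E'
def wood():
    for n in("top","scene"):
        hsv=cv2.cvtColor(snapshot(n),cv2.COLOR_RGB2HSV);m=cv2.inRange(hsv,(3,120,60),(14,230,255))
        for c in cv2.findContours(m,cv2.RETR_EXTERNAL,cv2.CHAIN_APPROX_NONE)[0]:
            a=cv2.contourArea(c);r=cv2.minAreaRect(c)
            if 60<a<900 and 100<r[0][1]<360: 
                b=cv2.boxPoints(r);i=np.linalg.norm(b[0]-b[1])<np.linalg.norm(b[1]-b[2]);e=[(b[0]+b[1])/2,(b[2]+b[3])/2] if i else [(b[1]+b[2])/2,(b[3]+b[0])/2]
                w=plane(n,e,27);d=w[1]-w[0];print(n,a,np.round(r[0]),np.round(w.mean(0)),np.linalg.norm(d).round(),np.degrees(np.arctan2(d[1],d[0])).round(1))
E
python3 -c "
from h import *
wood()"
```

```text
top 174.0 [301. 282.] [510. -34.  27.] 97.0 -167.2
scene 253.0 [329. 214.] [511. -37.  27.] 101.0 15.2
```

Request:
{"method": "apply_moves", "body": {"rows": [[0.4, 0.76, 0, -0.1, 0], [0.4, 0.76, 0, -0.1, 0], [0.4, 0.76, 0, -0.1, 0], [0.4, 0.76, 0, 0, 0], [0, 0, -1, 0, 0], [0, 0, -1, 0, 0], [0, 0, -1, 0, 0], [0, 0, -1, 0, 0], [0, 0, -0.5, 0, 0], [0, 0, 0, 0, 0]]}}

```text
time_s: 3.2
ee_pos: [536.5, -29.6, 59.1]
tool_rot: [-179.9, 0.3, 14.4]
force: [-0.3, -0.6, -0.7]
opening: 85.7
grip_force: 0.0
```

Request:
{"method": "apply_moves", "body": {"rows": [[0.05, 0.05, -0.7, 0, 0], [0, 0, -0.6, 0, 0], [0, 0, -0.4, 0, 0], [0, 0, 0, 0, 0], [0, 0, 0, 0, 0]]}}

```text
time_s: 3.7
ee_pos: [540.8, -27.6, 10.9]
tool_rot: [180.0, -0.0, 14.4]
force: [0.4, -1.1, 0.1]
opening: 85.6
grip_force: 0.0
```

Request:
{"method": "apply_moves", "body": {"rows": [[0, 0, 0, 0, 255], [0, 0, 0, 0, 255], [0, 0, 0, 0, 255], [0, 0, 0, 0, 255], [0, 0, 0, 0, 255], [0, 0, 0, 0, 255], [0, 0, 0, 0, 255], [0, 0, 0, 0, 255], [0, 0, 0, 0, 255], [0, 0, 0, 0, 255]]}}

```text
time_s: 4.7
ee_pos: [540.5, -27.3, 10.4]
tool_rot: [-180.0, 0.0, 14.5]
force: [0.4, 0.1, 0.0]
opening: 0.1
grip_force: 0.0
```

```bash
python3 -c "
from h import *
wood()
S=snapshot('scene');T=snapshot('top')
o=np.zeros((600,800,3),np.uint8);o[:,:400]=crop(S,280,150,100,150,4);o[:,400:]=crop(T,250,200,100,150,4);save('c1',o)"
```

```text
(no output)
```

View pics/c1.png

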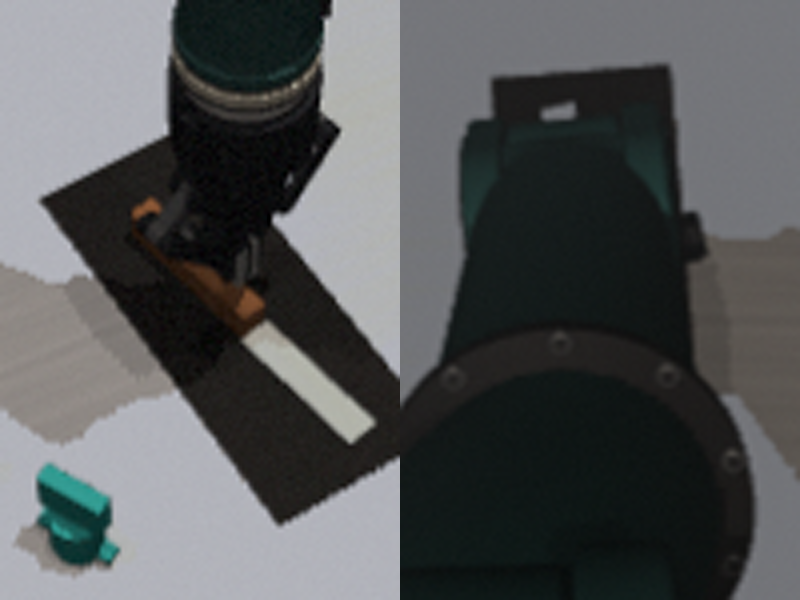

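```bash
python3 -c "
from h import *
s=ctrl.read_state();print(s['opening'],s['grip_force'],s['force'],s['ee_pos'])
f=lambda X:np.round((proj('scene',X)-[280,150])*4)
print(f([s['ee_pos'],s['ee_pos']+np.array([0,0,19]),s['ee_pos']+np.array([0,0,73])]))
a=np.radians(14.5);u=np.array([np.cos(a),np.sin(a),0]);v=np.array([-u[1],u[0],0])
b=np.array([509.8,-35.3,3]);print(f([b-50*u+24*u*0+v*-9+[0,0,24],b+50*u-9*v+[0,0,24],b+50*u+9*v+[0,0,24],b+140*u-10*v,b+140*u+10*v]))
# measured
C=lambda u,v:(u/4+280,v/4+150)
print(plane('scene',[C(240,330),C(262,315),C(133,213)],27),plane('scene',[C(352,443),C(376,422)],6))
"
```

```text
0.30823369280024576 0.0 [-0.2206101  -0.46235924  0.04235232] [540.49938217 -27.30434249  10.39584233]
[[232. 303.]
 [233. 285.]
 [236. 231.]]
[[128. 208.]
 [243. 317.]
 [266. 299.]
 [348. 444.]
 [374. 423.]]
[[567.57609274 -36.95296446  27.        ]
 [564.22208407 -21.17755283  27.        ]
 [468.12320687 -55.75744185  27.        ]] [[649.63342655  -8.6366245    6.        ]
 [643.93250011   9.963234     6.        ]]
```

```bash
python3 -c "
from h import *
S=snapshot('scene');c=crop(S,300,175,80,60,10);save('c2',np.clip(c.astype(float)*2.2,0,255).astype(np.uint8))"
```

```text
(no output)
```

View pics/c2.png

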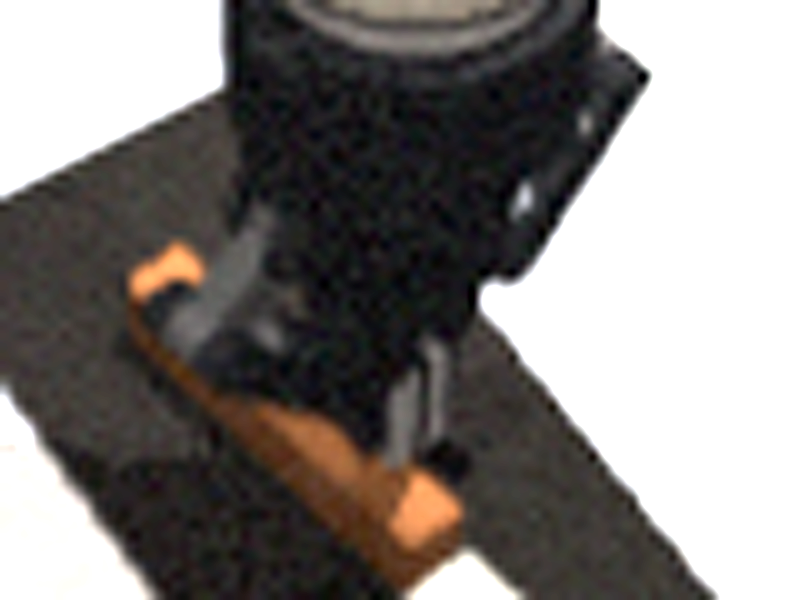

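The gripper reads shut (0.3 mm), but the picture shows the handle unmoved at (330,215) and the fingers spread around (318,205) and (341,215). To settle the finger geometry, I'll raise it and compare shut with open.

Request:
{"method": "apply_moves", "body": {"rows": [[0, 0, 1, 0, 255], [0, 0, 1, 0, 255], [0, 0, 1, 0, 255], [0, 0, 0, 0, 255], [0, 0, 0, 0, 255]]}}

```text
time_s: 5.45
ee_pos: [540.8, -27.3, 100.9]
tool_rot: [180.0, -0.1, 14.5]
force: [-0.2, -0.2, -0.2]
opening: 0.2
grip_force: 0.0
```

```bash
python3 -c "
from h import *
s=ctrl.read_state();print(s['opening'],s['ee_pos'],s['tool_rot'],s['joint_positions'])
S=snapshot('scene');np.save('shut.npy',S)
print((proj('scene',[s['ee_pos']])-[290,150])*5)
wood()"
```

```text
0.18690843586600123 [540.80582391 -27.34720501 100.93644574] [ 1.79977993e+02 -7.64312584e-02  1.44593723e+01] [  1.48001941  28.64980606  -4.53771283 120.06680069   4.19234778
  31.34778651 -81.62376536]
[[246.71240505 265.33471099]]
scene 240.5 [329. 214.] [511. -37.  27.] 101.0 14.5
```

Request:
{"method": "apply_moves", "body": {"rows": [[0, 0, 0, 0, 0], [0, 0, 0, 0, 0], [0, 0, 0, 0, 0], [0, 0, 0, 0, 0], [0, 0, 0, 0, 0], [0, 0, 0, 0, 0], [0, 0, 0, 0, 0], [0, 0, 0, 0, 0], [0, 0, 0, 0, 0]]}}

```text
time_s: 6.5
ee_pos: [540.6, -27.3, 100.5]
tool_rot: [180.0, -0.0, 14.5]
force: [0.2, -0.1, -0.5]
opening: 85.4
grip_force: 0.0
```

```bash
python3 -c "
from h import *
S=snapshot('scene');A=np.load('shut.npy')
o=np.hstack([crop(A,290,130,80,100,5),crop(S,290,130,80,100,5)]);save('c3',np.clip(o.astype(float)*1.8,0,255).astype(np.uint8))"
```

```text
(no output)
```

View pics/c3.png

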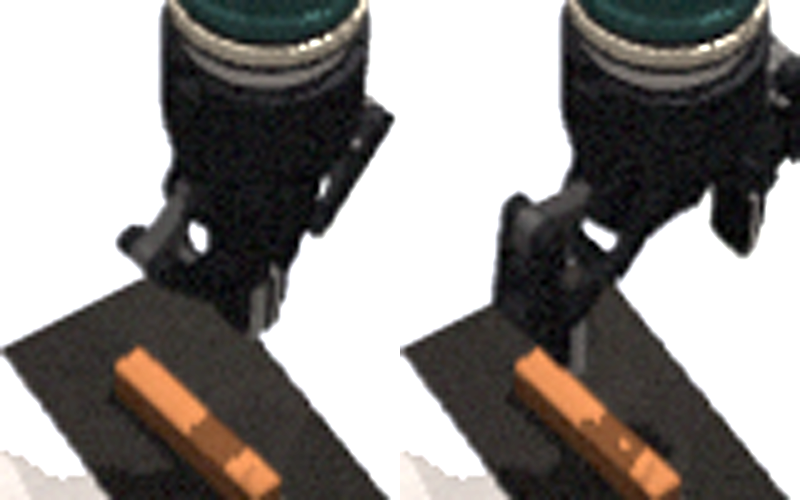

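The shut tips appear at px (341,197), while the reported TCP projects to (339,203). So the real tips seem higher than reported, and the fingers closed above the handle. I'll check the tip height by touch on bare bench.

Request:
{"method": "apply_moves", "body": {"rows": [[0.2, -1, 0, 0, 255], [0.2, -1, 0, 0, 255], [0.2, -1, 0, 0, 255], [0, 0, -0.8, 0, 255], [0, 0, -0.8, 0, 255], [0, 0, -0.8, 0, 255], [0, 0, -0.5, 0, 255], [0, 0, 0, 0, 255], [0, 0, 0, 0, 255], [0, 0, 0, 0, 255]]}}

```text
time_s: 7.55
ee_pos: [559.5, -117.4, 14.4]
tool_rot: [180.0, -0.1, 14.5]
force: [-0.3, 0.6, -0.1]
opening: 0.3
grip_force: 0.0
```

```bash
python3 -c "
from h import *
s=ctrl.read_state();print(s['ee_pos'],s['force'],proj('scene',[s['ee_pos']]),proj('top',[s['ee_pos']]))
S=snapshot('scene');T=snapshot('top');x,y=map(int,proj('scene',[s['ee_pos']])[0])
X,Y=map(int,proj('top',[s['ee_pos']])[0]);print(x,y,X,Y)
o=np.hstack([crop(S,x-40,y-70,80,100,5),crop(T,X-40,Y-50,80,100,5)]);save('c4',np.clip(o.astype(float)*1.8,0,255).astype(np.uint8))"
```

```text
[ 559.45894384 -117.38081509   14.40607936] [-0.26217647  0.62890588 -0.05850618] [[306.3216425 246.2317468]] [[337.11375298 262.45641389]]
306 246 337 262
```

View pics/c4.png

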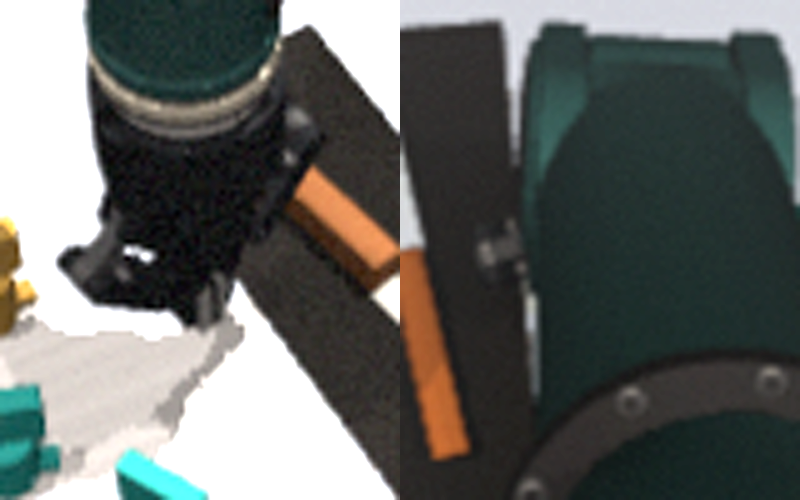

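Request:
{"method": "apply_moves", "body": {"rows": [[0, 0, -0.2, 0, 255], [0, 0, -0.2, 0, 255], [0, 0, 0, 0, 255], [0, 0, 0, 0, 255]]}}

```text
time_s: 8.05
ee_pos: [558.2, -117.2, 1.1]
tool_rot: [-180.0, 0.0, 14.5]
force: [0.3, -0.5, 0.5]
opening: 0.1
grip_force: 0.0
```

Request:
{"method": "apply_moves", "body": {"rows": [[0, 0, -0.1, 0, 255], [0, 0, -0.1, 0, 255], [0, 0, 0, 0, 255], [0, 0, 0, 0, 255]]}}

```text
time_s: 8.45
ee_pos: [558.4, -117.3, -4.7]
tool_rot: [-180.0, 0.0, 14.5]
force: [0.1, -0.0, 0.4]
opening: 0.4
grip_force: 0.0
```

Request:
{"method": "apply_moves", "body": {"rows": [[0, 0, -0.1, 0, 255], [0, 0, -0.1, 0, 255], [0, 0, 0, 0, 255]]}}

```text
time_s: 8.75
ee_pos: [558.2, -117.2, -11.1]
tool_rot: [-180.0, 0.0, 14.5]
force: [0.4, -0.3, -0.1]
opening: 0.1
grip_force: 0.0
```

Request:
{"method": "apply_moves", "body": {"rows": [[0, 0, -0.1, 0, 255], [0, 0, -0.1, 0, 255], [0, 0, 0, 0, 255]]}}

```text
time_s: 9.05
ee_pos: [558.1, -117.3, -17.1]
tool_rot: [-180.0, 0.0, 14.5]
force: [0.5, 0.1, -0.2]
opening: -0.0
grip_force: 0.0
```

Request:
{"method": "apply_moves", "body": {"rows": [[0, 0, -0.1, 0, 255], [0, 0, 0, 0, 255]]}}

```text
time_s: 9.25
ee_pos: [558.2, -117.2, -19.9]
tool_rot: [-180.0, 0.0, 14.5]
force: [0.2, 0.3, -0.3]
opening: 0.0
grip_force: 0.0
```

Request:
{"method": "apply_moves", "body": {"rows": [[0, 0, -0.1, 0, 255], [0, 0, 0, 0, 255]]}}

```text
time_s: 9.45
ee_pos: [558.3, -117.3, -22.9]
tool_rot: [-180.0, 0.0, 14.5]
force: [-0.9, 0.1, 0.2]
opening: 0.0
grip_force: 0.0
```

Request:
{"method": "apply_moves", "body": {"rows": [[0, 0, -0.1, 0, 255], [0, 0, 0, 0, 255]]}}

```text
time_s: 9.65
ee_pos: [558.3, -117.3, -25.9]
tool_rot: [-180.0, 0.0, 14.5]
force: [0.1, -0.3, 0.8]
opening: 0.1
grip_force: 0.0
```

Request:
{"method": "apply_moves", "body": {"rows": [[0, 0, -0.1, 0, 255], [0, 0, 0, 0, 255]]}}

```text
time_s: 9.85
ee_pos: [558.3, -117.3, -29.0]
tool_rot: [-180.0, 0.0, 14.5]
force: [0.1, 0.2, 0.2]
opening: 0.2
grip_force: 0.0
```

Request:
{"method": "apply_moves", "body": {"rows": [[0, 0, -0.1, 0, 255], [0, 0, 0, 0, 255]]}}

```text
time_s: 10.05
ee_pos: [558.3, -117.2, -31.9]
tool_rot: [-180.0, 0.0, 14.5]
force: [0.5, 0.2, -0.2]
opening: -0.0
grip_force: 0.0
```

Request:
{"method": "apply_moves", "body": {"rows": [[0, 0, -0.1, 0, 255], [0, 0, 0, 0, 255]]}}

```text
time_s: 10.25
ee_pos: [558.6, -117.3, -34.7]
tool_rot: [180.0, 0.0, 14.5]
force: [-0.2, -0.1, -0.2]
opening: -0.3
grip_force: 0.0
```

```bash
python3 -c "
from h import *
s=ctrl.read_state();print(s['ee_pos'],s['joint_positions'],s['tau'],proj('scene',[s['ee_pos']]))
S=snapshot('scene')
o=crop(S,266,176,100,100,6);save('c5',np.clip(o.astype(float)*1.8,0,255).astype(np.uint8))"
```

```text
[ 558.59104113 -117.33962887  -34.70812655] [  9.40785536  42.97268945  -2.92984386 118.90009775   6.39352073
  18.26935254 -74.34709721] [-9.83627513e-03 -5.05728006e+01  3.31839351e-01 -7.66911954e+00
  5.27647178e-03 -4.80915100e-03 -1.52671433e-03] [[306.79360631 256.57006675]]
```

View pics/c5.png

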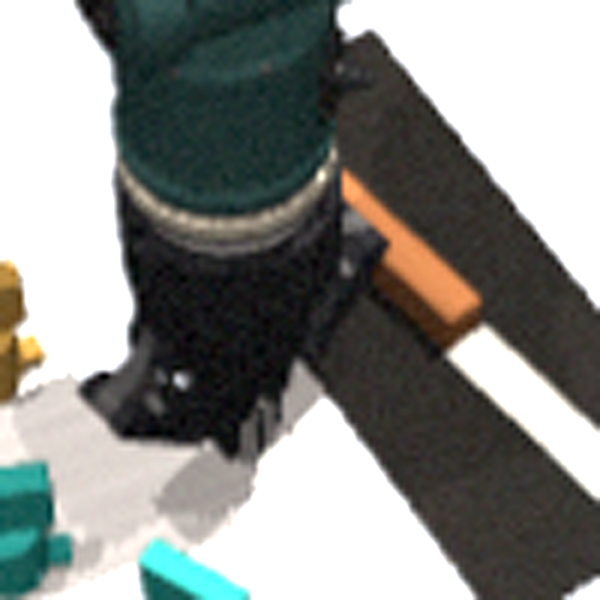

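Request:
{"method": "apply_moves", "body": {"rows": [[0, 0, -0.1, 0, 255], [0, 0, 0, 0, 255]]}}

```text
time_s: 10.5
ee_pos: [558.6, -117.3, -34.9]
tool_rot: [180.0, 0.0, 14.5]
force: [-4.8, 0.8, 24.1]
opening: 0.1
grip_force: 12.0
```

Request:
{"method": "apply_moves", "body": {"rows": [[0, 0, -0.1, 0, 255], [0, 0, 0, 0, 255]]}}

```text
time_s: 10.7
ee_pos: [558.6, -117.4, -35.0]
tool_rot: [179.9, 0.0, 14.4]
force: [-9.8, 2.2, 49.4]
opening: 0.1
grip_force: 24.1
```

Contact is at reported z = -35, so the true tip height is the reported z + 35 mm. Going back to the blade with this correction.

Request:
{"method": "apply_moves", "body": {"rows": [[0, 0, 1, 0, 255], [0, 0, 1, 0, 0], [0, 0, 1, 0, 0], [0, 0, 1, 0, 0], [-0.2, 1, 0, 0, 0], [-0.2, 1, 0, 0, 0], [-0.2, 1, 0, 0, 0], [0, 0, 0, 0, 0], [0, 0, 0, 0, 0]]}}

```text
time_s: 11.6
ee_pos: [540.3, -26.5, 79.4]
tool_rot: [-180.0, 0.0, 14.6]
force: [-0.7, -0.6, 0.1]
opening: 85.1
grip_force: 0.0
```

```bash
python3 -c "
from h import *
wood()"
```

```text
scene 172.0 [329. 214.] [511. -37.  27.] 101.0 15.4
```

Target reported z is about -26.

Request:
{"method": "apply_moves", "body": {"rows": [[0, 0, -1, 0, 0], [0, 0, -1, 0, 0], [0, 0, -0.9, 0, 0], [0, 0, -0.6, 0, 0], [0, 0, 0, 0, 0], [0, 0, 0, 0, 0]]}}

```text
time_s: 12.3
ee_pos: [540.6, -28.6, -25.7]
tool_rot: [180.0, 0.0, 14.4]
force: [0.2, 0.7, 0.5]
opening: 85.4
grip_force: 0.0
```

Request:
{"method": "apply_moves", "body": {"rows": [[0, 0, 0, 0, 255], [0, 0, 0, 0, 255], [0, 0, 0, 0, 255], [0, 0, 0, 0, 255], [0, 0, 0, 0, 255], [0, 0, 0, 0, 255], [0, 0, 0, 0, 255], [0, 0, 0, 0, 255]]}}

```text
time_s: 13.1
ee_pos: [540.8, -27.3, -24.8]
tool_rot: [180.0, -0.0, 14.5]
force: [-0.3, -0.5, 7.0]
opening: 15.7
grip_force: 98.2
```

Request:
{"method": "apply_moves", "body": {"rows": [[0, 0, 0.5, 0, 255], [0, 0, 1, 0, 255], [0, 0, 1, 0, 255], [0, 0, 0.5, 0, 255], [0, 0, 0, 0, 255]]}}

```text
time_s: 13.6
ee_pos: [542.3, -27.3, 67.2]
tool_rot: [179.9, -0.3, 14.5]
force: [0.3, 0.9, -2.3]
opening: 15.8
grip_force: 97.8
```

Request:
{"method": "apply_moves", "body": {"rows": [[0, 0.25, 0, 0.95, 255], [0, 0.25, 0, 0.95, 255], [0, 0.25, 0, 0.95, 255], [0, 0.25, 0, 0.95, 255], [0, 0.25, 0, 0.95, 255], [0, 0.25, 0, 0.95, 255], [0, 0.25, 0, 0.95, 255], [0, 0.25, 0, 0.95, 255], [0, 0.25, 0, 0.95, 255], [0, 0.25, 0, 0.95, 255]]}}

```text
time_s: 14.6
ee_pos: [539.5, 47.8, 63.6]
tool_rot: [-179.9, 0.1, 71.7]
force: [0.1, -0.4, -1.4]
opening: 15.7
grip_force: 97.8
```

Request:
{"method": "apply_moves", "body": {"rows": [[-0.1, 0.25, 0, 0.95, 255], [-0.1, 0.25, 0, 0.95, 255], [0, 0, 0, 0, 255], [0, 0, 0, 0, 255]]}}

```text
time_s: 15.0
ee_pos: [533.9, 62.4, 63.8]
tool_rot: [-179.9, 0.0, 82.8]
force: [-0.5, -1.0, -1.2]
opening: 15.5
grip_force: 97.8
```

```bash
python3 -c "
from h import *
s=ctrl.read_state();print(s['ee_pos'],s['tool_rot'],s['opening'],s['joint_positions'])
S=snapshot('scene');T=snapshot('top')
o=np.hstack([crop(S,330,110,133,150,3),crop(T,180,170,133,150,3)]);save('c6',np.clip(o.astype(float)*1.3,0,255).astype(np.uint8))"
```

```text
[533.89201025  62.3525045   63.83444607] [-1.79922794e+02  2.64126929e-02  8.27533998e+01] 15.527262981520206 [  4.53467986  33.35752057 -21.81776127 121.00663696  24.21831658
  29.87031237 -42.52597928]
```

View pics/c6.png

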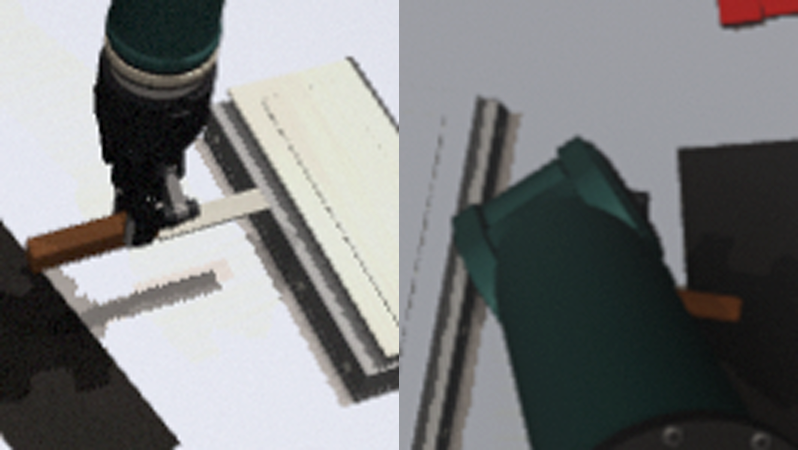

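The blade is held level, pointing at the ledge; its tip is at px (418,177). Checking the tip position.

```bash
python3 -c "
from h import *
C=lambda u,v:((u+.5)/3-.5+330,(v+.5)/3-.5+110)
print(plane('scene',[C(268,191),C(272,209)],94.5),plane('top',[(180+341/3,170+307/3)],115))
print(proj('scene',[[547,169.6,94]]))
# cover front edge in scene crop: line points
print('free edge top z55',plane('scene',[C(232,97),C(386,352)],55),'ledge front top z41',plane('scene',[C(200,140),C(345,393)],41))
"
```

```text
[[543.19895302 175.27974778  94.5       ]
 [559.16680196 168.59117748  94.5       ]] [[525.77572303 -18.96010656 115.        ]]
[[417.75730979 175.5115873 ]]
free edge top z55 [[420.93477612 226.63998572  55.        ]
 [686.17843932 195.65115565  55.        ]] ledge front top z41 [[439.85749756 186.22692342  41.        ]
 [696.44284048 155.85375592  41.        ]]
```

Request:
{"method": "apply_moves", "body": {"rows": [[0, 0, -0.8, 0, 255], [0, 0, -0.75, 0, 255], [0, 0, 0, 0.05, 255], [0, 0, 0, 0, 255], [0, 0, 0, 0, 255]]}}

```text
time_s: 15.6
ee_pos: [535.3, 62.8, 18.7]
tool_rot: [179.9, -0.0, 83.1]
force: [0.6, -0.3, -0.5]
opening: 15.3
grip_force: 98.0
```

```bash
python3 -c "
from h import *
S=snapshot('scene')
o=crop(S,360,130,120,90,6);save('c7',np.clip(o.astype(float)*1.2,0,255).astype(np.uint8))
f=lambda X:(proj('scene',X)-[360,130])*6
print(f([[552,211,52],[551,198,41],[551,198,0]]))"
```

```text
[[423.4908058  313.68785269]
 [389.17221511 340.61218961]
 [370.34142272 402.38135401]]
```

View pics/c7.png

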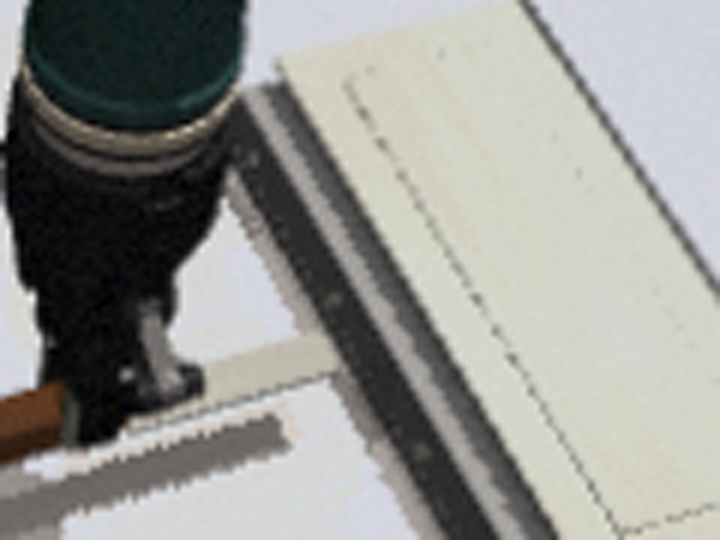

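Request:
{"method": "apply_moves", "body": {"rows": [[0.05, 0.5, -0.05, 0, 255], [0.05, 0.5, 0, 0, 255], [0.05, 0.3, 0, 0, 255], [0, 0, 0, 0, 255], [0, 0, 0, 0, 255]]}}

```text
time_s: 16.15
ee_pos: [538.9, 102.3, 16.4]
tool_rot: [-180.0, 0.0, 83.2]
force: [-0.6, -0.2, -0.8]
opening: 15.3
grip_force: 97.9
```

Request:
{"method": "apply_moves", "body": {"rows": [[0.03, 0.2, 0, 0, 255], [0.02, 0.2, 0, 0, 255], [0, 0, 0, 0, 255], [0, 0, 0, 0, 255]]}}

```text
time_s: 16.55
ee_pos: [540.5, 113.8, 16.4]
tool_rot: [-180.0, 0.0, 83.2]
force: [-0.4, -0.1, -1.5]
opening: 15.8
grip_force: 97.9
```

Request:
{"method": "apply_moves", "body": {"rows": [[0, 0, 0.17, 0, 255], [0, 0.02, 0.3, 0, 255], [0, 0.03, 0.28, 0, 255], [0.01, 0.07, 0.28, 0, 255], [0.01, 0.08, 0.28, 0, 255], [0, 0, 0, 0, 255], [0, 0, 0, 0, 255]]}}

```text
time_s: 17.25
ee_pos: [541.8, 120.2, 56.3]
tool_rot: [179.9, -0.1, 83.2]
force: [-0.2, 0.1, -1.9]
opening: 15.4
grip_force: 98.2
```

```bash
python3 -c "
from h import *
S=snapshot('scene')
o=crop(S,330,100,200,150,4);save('c8',o)"
```

```text
(no output)
```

View pics/c8.png

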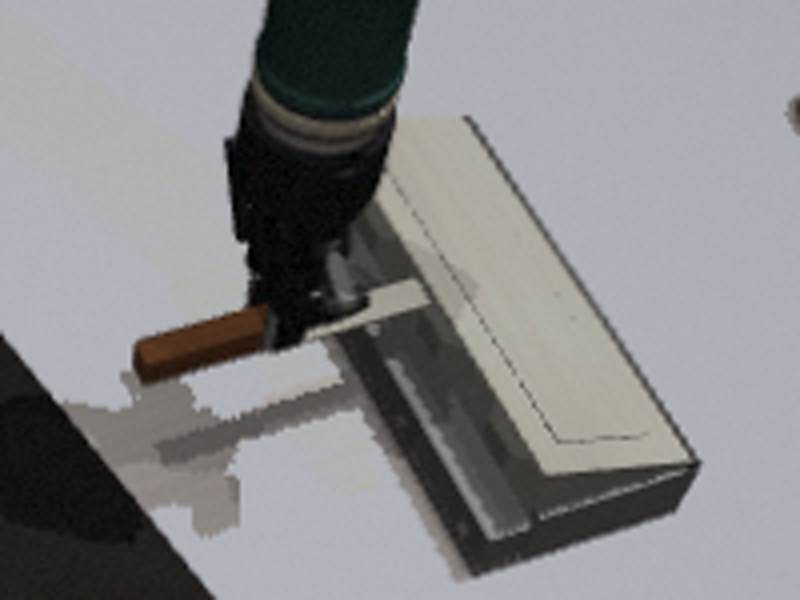

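The cover is rising on the blade (tip at crop 425,290) and is about 20° open. Continuing along the arc.

Request:
{"method": "apply_moves", "body": {"rows": [[0.01, 0.12, 0.26, 0, 255], [0.02, 0.13, 0.26, 0, 255], [0.02, 0.16, 0.24, 0, 255], [0.02, 0.17, 0.24, 0, 255], [0.02, 0.2, 0.21, 0, 255], [0.03, 0.21, 0.2, 0, 255], [0.03, 0.23, 0.17, 0, 255], [0.03, 0.24, 0.16, 0, 255], [0, 0, 0, 0, 255]]}}

```text
time_s: 18.2
ee_pos: [547.3, 166.5, 109.0]
tool_rot: [179.9, -0.2, 83.3]
force: [0.6, -0.2, -1.6]
opening: 15.5
grip_force: 98.3
```

Request:
{"method": "apply_moves", "body": {"rows": [[0.03, 0.26, 0.13, 0, 255], [0.03, 0.26, 0.12, 0, 255], [0.03, 0.28, 0.08, 0, 255], [0.03, 0.28, 0.07, 0, 255], [0.03, 0.29, 0.03, 0, 255], [0.03, 0.29, 0.02, 0, 255], [0.03, 0.29, -0.02, 0, 255], [0.03, 0.29, -0.03, 0, 255], [0, 0, 0, 0, 255]]}}

```text
time_s: 19.1
ee_pos: [553.5, 233.5, 119.8]
tool_rot: [-180.0, -0.1, 83.3]
force: [-0.1, 0.6, -2.1]
opening: 15.8
grip_force: 98.3
```

Request:
{"method": "apply_moves", "body": {"rows": [[0.03, 0.25, -0.05, 0, 255], [0.0, 0.1, -0.02, 0, 255], [0, 0, 0, 0, 255], [0, 0, 0, 0, 255]]}}

```text
time_s: 19.5
ee_pos: [554.4, 241.6, 117.7]
tool_rot: [-180.0, -0.0, 83.2]
force: [-0.2, 0.6, -1.2]
opening: 15.6
grip_force: 98.3
```

```bash
python3 -c "
from h import *
S=snapshot('scene');T=snapshot('top')
o=np.hstack([crop(S,380,90,133,150,3),crop(T,110,170,133,150,3)]);save('c9',o)
s=ctrl.read_state();print(s['joint_positions'],s['force'])"
```

```text
[-10.69265805  32.66228574 -24.09186139 110.81220046  19.78038043
  40.55327019 -53.4402039 ] [ 0.51452739 -0.20619275 -1.64823836]
```

View pics/c9.png

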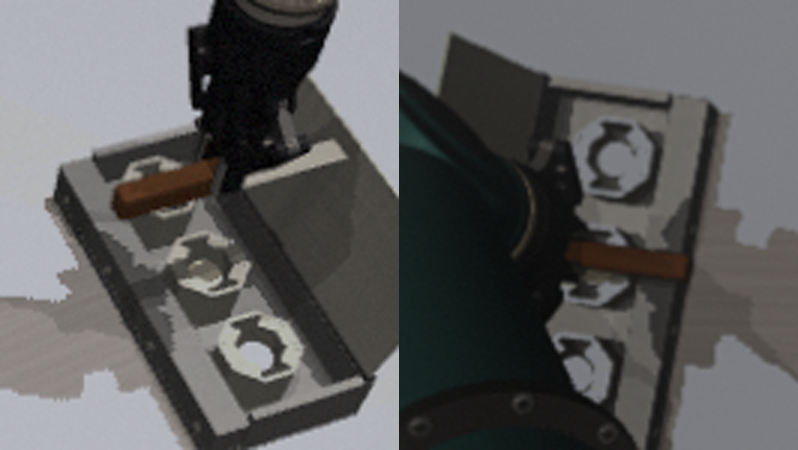

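The cover is open and leaning back, with all three ports visible (scene crop (262,355), (208,262), (155,185)). Retreating and returning the blade to the mat.

Request:
{"method": "apply_moves", "body": {"rows": [[-0.1, -0.8, 0.02, 0, 255], [-0.1, -0.8, 0, 0, 255], [-0.1, -0.8, 0, 0, 255], [-0.1, -0.8, 0, 0, 255], [-0.1, -0.8, 0, 0, 255], [0, -0.6, 0, -0.95, 255], [0, -0.6, 0, -0.95, 255], [0, -0.5, 0, -0.95, 255], [0, -0.5, 0, -0.95, 255], [0, -0.5, 0, -0.95, 255]]}}

```text
time_s: 20.6
ee_pos: [539.7, 39.6, 118.7]
tool_rot: [180.0, -0.0, 54.4]
force: [0.3, 0.0, -1.3]
opening: 15.8
grip_force: 98.3
```

Request:
{"method": "apply_moves", "body": {"rows": [[0, -0.5, 0, -0.95, 255], [0, -0.5, 0, -0.95, 255], [0, -0.5, -0.2, -0.95, 255], [0, -0.4, -0.5, -0.95, 255], [0, -0.3, -0.8, -0.95, 255], [0, 0, -0.8, -0.95, 255], [0, 0, -0.5, -0.95, 255], [0, 0, 0, 0, 255], [0, 0, 0, 0, 255]]}}

```text
time_s: 21.5
ee_pos: [539.9, -25.5, 34.6]
tool_rot: [-180.0, -0.0, 14.9]
force: [1.0, 0.1, -0.9]
opening: 15.5
grip_force: 98.3
```

```bash
python3 -c "
from h import *
for n in('scene','top'): np.save(n+'_open.npy',snapshot(n))
S=np.load('scene_open.npy');T=np.load('top_open.npy')
o=np.zeros((600,800,3),np.uint8);o[:,:400]=crop(S,390,125,100,150,4);o[:,400:]=crop(T,130,190,100,150,4)
save('ports',np.clip(o.astype(float)*1.2,0,255).astype(np.uint8))
# projections of the expected ports in crop coords
u=np.array([np.cos(np.radians(83.2)),np.sin(np.radians(83.2)),0]);v=np.array([-u[1],u[0],0]);c=np.array([559.9,263.3,50])
for k in(-85,0,85):
  print(c+k*v,(proj('scene',[c+k*v])-[390,125])*4,(proj('top',[c+k*v])-[130,190])*4+[400,0])"
```

```text
[644.30206819 253.23566269  50.        ] [[311.17054165 320.26775467]] [[598.79538092 125.73002109]]
[559.9 263.3  50. ] [[242.0474631  210.25947946]] [[571.86700573 269.1290818 ]]
[475.49793181 273.36433731  50.        ] [[177.49720215 108.27727322]] [[544.06604937 416.09586599]]
```

View pics/ports.png

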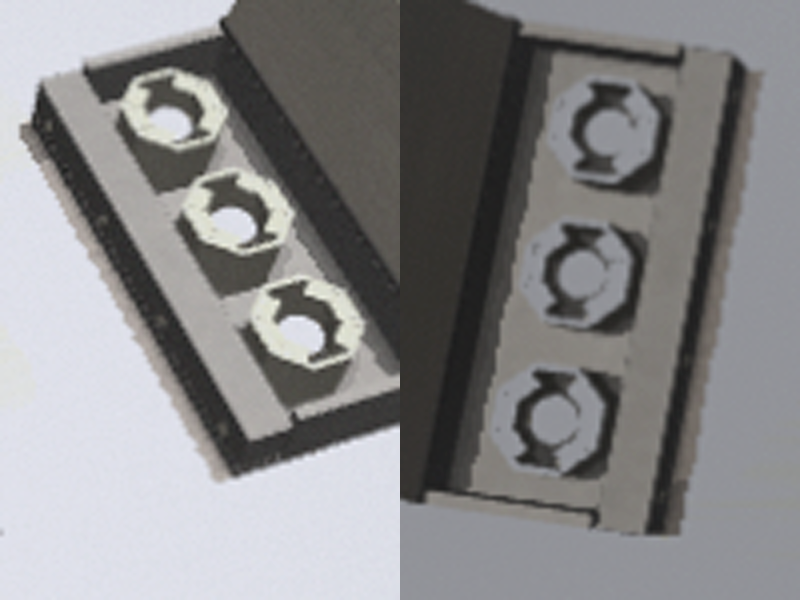

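```bash
python3 -c "
from h import *
S=lambda u,v:((u+.5)/4-.5+390,(v+.5)/4-.5+125);T=lambda u,v:((u-399.5)/4-.5+130,(v+.5)/4-.5+190)
s=[(307,321),(238,213),(174,110)];t=[(604,128),(580,272),(553,418)]
for a,b in zip(s,t): print(tri(S(*a),T(*b)),plane('scene',[S(*a)],50),plane('top',[T(*b)],50))
# refine: white ring top-face mask, threshold
for n,x,y in(('scene',390,125),('top',130,190)):
    im=np.load(n+'_open.npy')
    print(n,[im[y+int(v/4),x+int(u/4)].tolist() for u,v in ([(140,90),(60,120),(340,290)] if n=='scene' else [(170,120),(300,150),(130,330)])])
"
```

```text
(array([643.31616931, 250.09728603,  51.58259753]), np.float64(1.083518561546893)) [[642.40319408 250.5809873   50.        ]] [[643.89142173 251.05098514  50.        ]]
(array([559.24065819, 259.52858531,  50.10955642]), np.float64(0.2750721600510588)) [[559.21979128 259.74411524  50.        ]] [[559.18385211 259.43431409  50.        ]]
(array([475.44625263, 268.84881969,  51.87037785]), np.float64(0.627716483083406)) [[474.29430567 270.44994686  50.        ]] [[475.35143239 269.12955237  50.        ]]
scene [[162, 163, 151], [78, 77, 76], [149, 150, 147]]
top [[121, 122, 127], [106, 104, 100], [113, 110, 106]]
```

Request:
{"method": "apply_moves", "body": {"rows": [[0.03, -0.05, -0.8, -0.07, 255], [0, 0, -0.8, 0, 255], [0, 0, -0.3, 0, 255], [0, 0, 0, 0, 255], [0, 0, 0, 0, 255]]}}

```text
time_s: 22.1
ee_pos: [541.2, -27.3, -21.8]
tool_rot: [180.0, -0.1, 14.4]
force: [0.0, -0.2, -0.5]
opening: 15.7
grip_force: 98.3
```

Request:
{"method": "apply_moves", "body": {"rows": [[0, 0, -0.06, 0, 255], [0, 0, -0.05, 0, 255], [0, 0, 0, 0, 255], [0, 0, 0, 0, 255]]}}

```text
time_s: 22.5
ee_pos: [541.3, -27.3, -24.8]
tool_rot: [180.0, -0.1, 14.3]
force: [-1.5, 0.3, 6.6]
opening: 15.8
grip_force: 99.2
```

Request:
{"method": "apply_moves", "body": {"rows": [[0, 0, 0, 0, 150], [0, 0, 0, 0, 150], [0, 0, 0, 0, 120], [0, 0, 0, 0, 100], [0, 0, 0.5, 0, 100], [0, 0, 1, 0, 80], [0, 0, 1, 0, 80], [0, 0, 1, 0, 80], [0, 0, 0, 0, 80]]}}

```text
time_s: 23.4
ee_pos: [543.7, -27.4, 83.6]
tool_rot: [179.9, -0.5, 14.3]
force: [1.0, 0.5, -0.1]
opening: 58.4
grip_force: 0.0
```

```bash
python3 -c "
from h import *
wood()"
```

```text
scene 233.5 [329. 214.] [512. -37.  27.] 102.0 15.1
```

Request:
{"method": "apply_moves", "body": {"rows": [[-0.15, -0.46, 0, 0.96, 130], [-0.15, -0.46, 0, 0.96, 130], [-0.15, -0.46, 0, 0.96, 130], [-0.15, -0.46, 0, 0.96, 130], [-0.15, -0.46, 0, 0.96, 130], [-0.15, -0.46, 0, 0.96, 130], [-0.15, -0.46, 0, 0.96, 130], [-0.15, -0.46, 0, 0.96, 130], [-0.15, -0.46, 0, 0.96, 130], [-0.15, -0.46, 0, 0.96, 130]], "force": 60}}

```text
time_s: 24.5
ee_pos: [494.0, -165.5, 77.9]
tool_rot: [-179.8, -0.0, 72.2]
force: [0.2, 0.3, -0.0]
opening: 41.6
grip_force: 0.0
```

Request:
{"method": "apply_moves", "body": {"rows": [[-0.15, -0.46, 0, 0.96, 130], [-0.15, -0.46, 0, 0.96, 130], [0, 0, 0, 0, 130], [0, 0, 0, 0, 130]]}}

```text
time_s: 24.9
ee_pos: [485.8, -192.5, 78.3]
tool_rot: [-179.9, -0.1, 83.3]
force: [-0.7, 0.0, -0.2]
opening: 41.7
grip_force: 0.0
```

```bash
cat >> h.py <<'E'
def brass(n):
    im=snapshot(n);hsv=cv2.cvtColor(im,cv2.COLOR_RGB2HSV);m=cv2.inRange(hsv,(12,90,70),(32,255,255))
    for c in cv2.findContours(m,cv2.RETR_EXTERNAL,cv2.CHAIN_APPROX_NONE)[0]:
        a=cv2.contourArea(c)
        if a>40: print(n,a,cv2.boundingRect(c),np.round(plane(n,[cv2.minAreaRect(c)[0]],50)[0]))
E
python3 -c "
from h import *
brass('scene');brass('top')
print(plane('scene',[(260.4,223.9),(203.6,247.2)],66))"
```

```text
scene 419.5 (124, 439, 24, 25) [ 820. -571.   50.]
scene 391.0 (79, 429, 23, 25) [ 770. -642.   50.]
scene 281.5 (264, 330, 30, 27) [ 753. -270.   50.]
scene 47.5 (203, 251, 15, 11) [ 508. -321.   50.]
scene 92.5 (195, 240, 17, 20) [ 483. -329.   50.]
scene 105.0 (254, 230, 19, 14) [ 515. -200.   50.]
scene 66.5 (252, 219, 18, 10) [ 484. -193.   50.]
scene 213.5 (314, 199, 32, 31) [527. -43.  50.]
scene 167.5 (31, 87, 27, 14) [-197. -573.   50.]
scene 976.0 (569, 80, 71, 69) [561. 803.  50.]
scene 201.5 (107, 60, 32, 16) [-196. -346.   50.]
scene 98.5 (155, 40, 33, 15) [-222. -192.   50.]
scene 97.5 (438, 0, 127, 122) [257. 651.  50.]
scene 3790.5 (0, 0, 175, 80) [-480. -428.   50.]
top 126.5 (392, 174, 20, 23) [ 741. -261.   50.]
top 212.0 (555, 168, 18, 17) [ 772. -643.   50.]
top 209.0 (524, 147, 18, 16) [ 822. -574.   50.]
[[ 492.06520413 -194.49512024   66.        ]
 [ 492.83793843 -325.30943631   66.        ]]
```

Request:
{"method": "apply_moves", "body": {"rows": [[0.1, -0.03, -0.6, 0, 130], [0, 0, -0.7, 0, 130], [0, 0, -0.6, 0, 130], [0, 0, -0.53, 0, 130], [0, 0, 0, 0, 130], [0, 0, 0, 0, 130]]}}

```text
time_s: 25.6
ee_pos: [489.8, -192.8, 6.3]
tool_rot: [-180.0, -0.0, 83.5]
force: [0.2, -0.6, -0.6]
opening: 42.1
grip_force: 0.0
```

Request:
{"method": "apply_moves", "body": {"rows": [[0, 0, 0, 0, 200], [0, 0, 0, 0, 200], [0, 0, 0, 0, 255], [0, 0, 0, 0, 255], [0, 0, 0, 0, 255], [0, 0, 0, 0, 255]]}}

```text
time_s: 26.2
ee_pos: [490.2, -194.0, 7.0]
tool_rot: [179.9, 0.0, 83.5]
force: [-0.9, 0.4, 6.7]
opening: 10.7
grip_force: 59.2
```

Request:
{"method": "apply_moves", "body": {"rows": [[0, 0, 0.6, 0, 255], [0, 0, 0.9, 0, 255], [0, 0, 0.9, 0, 255], [0, 0, 0.9, 0, 255], [0.32, 0.93, 0, 0.94, 255], [0.32, 0.93, 0, 0.94, 255], [0.32, 0.93, 0, 0.94, 255], [0.32, 0.93, 0, 0.94, 255], [0.32, 0.93, 0, 0.94, 255], [0.32, 0.93, 0, 0.94, 255]]}}

```text
time_s: 27.2
ee_pos: [546.8, -25.7, 105.0]
tool_rot: [-180.0, 0.0, 117.5]
force: [0.9, -0.4, -0.6]
opening: 10.8
grip_force: 58.6
```

Request:
{"method": "apply_moves", "body": {"rows": [[0.32, 0.93, 0, 0.94, 255], [0.32, 0.93, 0, 0.94, 255], [0.32, 0.93, 0, 0.94, 255], [0.32, 0.93, 0, 0.94, 255], [0.32, 0.93, 0, 0.94, 255], [0.32, 0.93, 0, 0.94, 255], [0.32, 0.93, 0, 0.94, 255], [0.32, 0.93, 0, 0.94, 255], [0, 0, 0, 0, 255], [0, 0, 0, 0, 255]]}}

```text
time_s: 28.2
ee_pos: [623.3, 197.0, 104.7]
tool_rot: [-180.0, -0.1, 162.4]
force: [-1.0, -0.1, -1.4]
opening: 11.0
grip_force: 58.7
```

Request:
{"method": "apply_moves", "body": {"rows": [[0.33, 0.9, 0, 0.94, 255], [0.33, 0.9, 0, 0.94, 255], [0, 0, 0, 0, 255], [0, 0, 0, 0, 255], [0, 0, 0, 0, 255]]}}

```text
time_s: 28.7
ee_pos: [643.4, 248.0, 104.5]
tool_rot: [-179.8, -0.0, 173.6]
force: [0.8, -0.8, -0.7]
opening: 10.5
grip_force: 58.9
```

```bash
python3 -c "
from h import *
s=ctrl.read_state();p=s['ee_pos'];print(p,s['tool_rot'],s['opening'],s['joint_positions'][6])
S=snapshot('scene')
x,y=430,120
o=crop(S,x,y,80,100,6);np.save('hold.npy',S)
b=[p[0],p[1],p[2]-7]
print('base',(proj('scene',[b,[643.2,250.8,50]])-[x,y])*6)
save('hold',np.clip(o.astype(float)*1.3,0,255).astype(np.uint8))
m=cv2.inRange(cv2.cvtColor(S,cv2.COLOR_RGB2HSV),(12,90,40),(32,255,255))[100:230,430:520]
ys,xs=np.nonzero(m);print(len(xs),xs.min()+430,xs.max()+430,ys.min()+100,ys.max()+100)"
```

```text
[643.4050478  247.95768549 104.49146067] [-1.79819660e+02 -3.90055523e-02  1.73553514e+02] 10.48269050624393 23.641423976379507
base [[247.88109994 438.84932458]
 [219.92500039 510.57305971]]
283 465 486 175 199
```

View pics/hold.png

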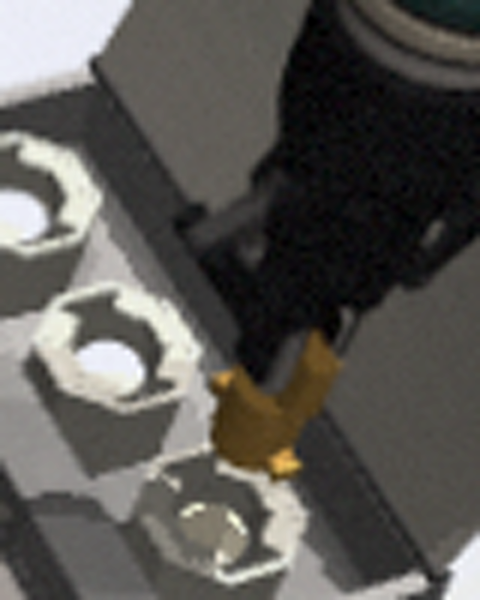

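Request:
{"method": "apply_moves", "body": {"rows": [[0, 0.05, -0.6, 0, 255], [0, 0, -0.6, 0, 255], [0, 0, -0.5, 0, 255], [0, 0, 0, 0, 255], [0, 0, 0, 0, 255]]}}

```text
time_s: 29.25
ee_pos: [643.1, 252.1, 53.0]
tool_rot: [-180.0, -0.1, 173.7]
force: [0.6, -0.8, -0.3]
opening: 10.7
grip_force: 58.8
```

Request:
{"method": "apply_moves", "body": {"rows": [[0, 0, -0.1, 0, 255], [0, 0, -0.07, 0, 255], [0, 0, 0, 0, 255], [0, 0, 0, 0, 255]]}}

```text
time_s: 29.65
ee_pos: [643.9, 252.4, 49.4]
tool_rot: [180.0, 0.0, 173.7]
force: [0.1, -0.2, -1.0]
opening: 10.8
grip_force: 58.8
```

Request:
{"method": "apply_moves", "body": {"rows": [[-0.02, -0.05, 0, 0, 255], [0, 0, -0.1, 0, 255], [0, 0, -0.05, 0, 255], [0, 0, 0, 0, 255], [0, 0, 0, 0, 255]]}}

```text
time_s: 30.15
ee_pos: [643.1, 250.8, 44.5]
tool_rot: [-180.0, -0.0, 173.7]
force: [-0.7, -0.2, -1.6]
opening: 10.9
grip_force: 58.8
```

Request:
{"method": "apply_moves", "body": {"rows": [[0, 0, -0.1, 0, 255], [0, 0, -0.1, 0, 255], [0, 0, 0, 0, 255], [0, 0, 0, 0, 255]]}}

```text
time_s: 30.55
ee_pos: [643.5, 251.2, 39.2]
tool_rot: [180.0, 0.0, 173.7]
force: [-0.4, 0.8, 4.1]
opening: 10.9
grip_force: 59.6
```

Request:
{"method": "apply_moves", "body": {"rows": [[0, 0, -0.15, 0, 255], [0, 0, -0.15, 0, 255], [0, 0, -0.08, 0, 255], [0, 0, 0, 0, 255], [0, 0, 0, 0, 255]]}}

```text
time_s: 31.05
ee_pos: [643.5, 251.2, 28.6]
tool_rot: [180.0, 0.1, 173.7]
force: [-1.2, -1.8, 8.9]
opening: 10.9
grip_force: 60.4
```

Request:
{"method": "apply_moves", "body": {"rows": [[0, 0, 0, -0.75, 255], [0, 0, 0, -0.75, 255], [0, 0, 0, -0.75, 255], [0, 0, 0, -0.75, 255], [0, 0, 0, -0.75, 255], [0, 0, 0, -0.75, 255], [0, 0, 0, -0.75, 255], [0, 0, 0, -0.75, 255], [0, 0, 0, -0.75, 255], [0, 0, 0, -0.75, 255]]}}

```text
time_s: 32.05
ee_pos: [644.9, 252.0, 29.2]
tool_rot: [179.8, 0.1, 128.5]
force: [0.8, -0.4, 8.2]
opening: 10.9
grip_force: 60.3
```

```bash
python3 -c "
from h import *
s=ctrl.read_state();print(s['joint_positions'],s['moment'])"
```

```text
[ -3.19785591  47.00380286 -34.20257694 101.20860649  36.89331513
  43.25083547 -18.0804079 ] [-0.15670172 -0.00563573  0.04125452]
```

Request:
{"method": "apply_moves", "body": {"rows": [[0, 0, -0.02, -0.75, 255], [0, 0, 0, -0.75, 255], [0, 0, 0, -0.75, 255], [0, 0, 0, -0.75, 255], [0, 0, 0, -0.75, 255], [0, 0, 0, -0.75, 255], [0, 0, 0, -0.75, 255], [0, 0, 0, -0.75, 255], [0, 0, 0, -0.7, 255], [0, 0, 0, -0.7, 255]]}}

```text
time_s: 33.05
ee_pos: [645.4, 251.8, 28.7]
tool_rot: [179.7, -0.1, 84.2]
force: [0.6, -0.4, 8.9]
opening: 10.9
grip_force: 60.3
```

Request:
{"method": "apply_moves", "body": {"rows": [[0, 0, 0, -0.2, 255], [0, 0, 0, 0, 255], [0, 0, 0, 0, 255]]}}

```text
time_s: 33.35
ee_pos: [645.4, 251.8, 28.7]
tool_rot: [179.8, -0.1, 83.1]
force: [-0.3, 0.2, 7.8]
opening: 10.2
grip_force: 60.3
```

```bash
python3 -c "
from h import *
s=ctrl.read_state();print(s['ee_pos'],s['tool_rot'],s['moment'],s['opening'])"
```

```text
[645.40269882 251.83615698  28.72755441] [ 1.79751869e+02 -1.23358016e-01  8.31073924e+01] [-0.19261753 -0.0234973   0.00797336] 10.227158884962778
```

Request:
{"method": "apply_moves", "body": {"rows": [[0, 0, 0, -0.3, 255], [0, 0, 0, 0, 255], [0, 0, 0, 0, 255]]}}

```text
time_s: 33.65
ee_pos: [645.4, 251.8, 28.7]
tool_rot: [179.8, -0.1, 81.3]
force: [1.2, 0.3, 8.6]
opening: 10.8
grip_force: 60.3
```

```bash
python3 -c "
from h import *
s=ctrl.read_state();print(s['ee_pos'],s['tool_rot'],s['moment'],s['opening'])"
```

```text
[645.39280218 251.79556778  28.69880669] [ 1.79758652e+02 -1.31307431e-01  8.13092951e+01] [-0.14120257 -0.04698937  0.02305085] 10.786886350132555
```

Request:
{"method": "apply_moves", "body": {"rows": [[0, 0, 0, -0.3, 255], [0, 0, 0, -0.3, 255], [0, 0, 0, 0, 255], [0, 0, 0, 0, 255]]}}

```text
time_s: 34.05
ee_pos: [644.9, 252.1, 28.6]
tool_rot: [179.8, -0.1, 77.8]
force: [-1.0, -0.8, 9.7]
opening: 10.9
grip_force: 60.3
```

```bash
python3 -c "
from h import *
s=ctrl.read_state();print(s['ee_pos'],s['tool_rot'],s['moment'],s['opening'])"
```

```text
[644.90731705 252.09386466  28.6489086 ] [ 1.79801614e+02 -1.41766279e-01  7.77558191e+01] [-0.20440212  0.09535916  0.07335782] 10.909566339862911
```

Request:
{"method": "apply_moves", "body": {"rows": [[0, 0, 0, 0.3, 255], [0, 0, 0.1, 0, 255], [0, 0, 0.1, 0, 255], [0, 0, 0, 0, 255], [0, 0, 0, 0, 255]]}}

```text
time_s: 34.55
ee_pos: [644.8, 252.1, 34.2]
tool_rot: [179.8, -0.2, 79.5]
force: [-0.4, -0.3, 7.2]
opening: 10.8
grip_force: 59.9
```

Request:
{"method": "apply_moves", "body": {"rows": [[0, 0, 0.05, 0, 255], [0, 0, 0.05, 0, 255], [0, 0, 0, 0, 255], [0, 0, 0, 0, 255]]}}

```text
time_s: 34.95
ee_pos: [644.7, 252.1, 35.2]
tool_rot: [179.9, -0.2, 79.5]
force: [4.9, 3.5, -3.5]
opening: 10.8
grip_force: 59.4
```

Request:
{"method": "apply_moves", "body": {"rows": [[0, 0, -0.05, 0, 150], [0, 0, 0, 0, 150], [0, 0, 0, 0, 150], [0, 0, 0, 0, 150], [0, 0, 0.6, 0, 150], [0, 0, 0.9, 0, 150], [0, 0, 0.9, 0, 150], [0, 0, 0, 0, 150]]}}

```text
time_s: 35.75
ee_pos: [646.3, 252.9, 112.0]
tool_rot: [179.6, -0.3, 79.5]
force: [0.8, 0.7, -0.3]
opening: 34.9
grip_force: 0.0
```

```bash
python3 -c "
from h import *
s=ctrl.read_state();print(s['joint_positions'][6])
for n in('scene','top'):
    im=snapshot(n);np.save(n+'_k.npy',im)
    m=cv2.inRange(cv2.cvtColor(im,cv2.COLOR_RGB2HSV),(12,90,60),(32,255,255))
    x,y=(430,140) if n=='scene' else (150,190)
    m=m[y:y+110,x:x+90].copy()
    for c in cv2.findContours(m,cv2.RETR_EXTERNAL,cv2.CHAIN_APPROX_NONE)[0]:
        if cv2.contourArea(c)>15: r=cv2.minAreaRect(c+np.array([x,y]));print(n,cv2.contourArea(c),r,plane(n,[r[0]],94))
"
```

```text
-54.26435183209433
scene 238.0 ((469.2217102050781, 199.9009552001953), (14.860672950744629, 26.8074893951416), 29.05460548400879) [[654.79533544 235.15004271  94.        ]]
top 120.5 ((175.0, 219.5), (18.0, 13.0), 0.0) [[640.41599537 251.20406936  94.        ]]
```

Request:
{"method": "apply_moves", "body": {"rows": [[-0.26, -0.96, 0, 0.2, 130], [-0.26, -0.96, 0, 0.2, 130], [-0.26, -0.96, 0, 0.2, 130], [-0.26, -0.96, 0, 0.2, 130], [-0.26, -0.96, 0, 0.2, 130], [-0.26, -0.96, 0, 0.2, 130], [-0.26, -0.96, 0, 0.2, 130], [-0.26, -0.96, 0, 0.2, 130], [-0.26, -0.96, 0, 0.2, 130], [-0.26, -0.96, 0, 0.2, 130]]}}

```text
time_s: 36.85
ee_pos: [563.6, -38.6, 105.3]
tool_rot: [-179.9, 0.0, 91.6]
force: [0.6, -0.7, 0.1]
opening: 41.8
grip_force: 0.0
```

Request:
{"method": "apply_moves", "body": {"rows": [[-0.26, -0.96, 0, 0.2, 130], [-0.26, -0.96, 0, 0.2, 130], [-0.26, -0.96, 0, 0.2, 130], [-0.26, -0.96, 0, 0.2, 130], [-0.26, -0.96, 0, 0.2, 130], [-0.26, -0.96, 0, 0.2, 130], [-0.26, -0.96, 0, 0.2, 130], [-0.26, -0.96, 0, 0.2, 130], [-0.26, -0.96, 0, 0.2, 130], [0, 0, 0, 0, 130]]}}

```text
time_s: 37.85
ee_pos: [491.5, -302.0, 104.7]
tool_rot: [-179.8, 0.1, 101.8]
force: [-0.4, -0.6, -0.6]
opening: 41.8
grip_force: 0.0
```

Request:
{"method": "apply_moves", "body": {"rows": [[0, 0, 0, 0, 130], [0, 0, 0, 0, 130]]}}

```text
time_s: 38.05
ee_pos: [494.9, -294.8, 105.8]
tool_rot: [-180.0, -0.1, 102.4]
force: [0.0, 0.1, 0.2]
opening: 41.8
grip_force: 0.0
```

```bash
python3 -c "
from h import *
wood();brass('scene')" | head -12
```

```text
top 278.5 [293. 290.] [493. -14.  27.] 98.0 -168.9
scene 248.5 [334. 206.] [495. -16.  27.] 101.0 12.5
scene 423.0 (124, 439, 27, 25) [ 822. -569.   50.]
scene 391.0 (79, 429, 23, 25) [ 770. -642.   50.]
scene 317.0 (264, 330, 30, 27) [ 753. -270.   50.]
scene 92.5 (199, 249, 19, 18) [ 516. -326.   50.]
scene 67.5 (195, 240, 17, 15) [ 484. -327.   50.]
scene 67.0 (464, 202, 12, 13) [653. 252.  50.]
scene 209.5 (319, 191, 30, 31) [510. -24.  50.]
scene 87.5 (464, 190, 18, 13) [626. 278.  50.]
scene 165.5 (31, 87, 27, 14) [-197. -573.   50.]
scene 983.5 (569, 80, 71, 69) [561. 803.  50.]
```

The blade has been knocked a few centimetres (handle now at px (334,206), about (494,-15)). It still lies well inside the mat, so on to plug B.

Request:
{"method": "apply_moves", "body": {"rows": [[-0.16, -1, 0, 0.27, 130], [0, 0, -0.8, 0, 130], [0, 0, -0.8, 0, 130], [0, 0, -0.7, 0, 130], [0, 0, 0, 0, 130], [0, 0, 0, 0, 130]]}}

```text
time_s: 38.8
ee_pos: [490.5, -325.5, 37.3]
tool_rot: [-180.0, -0.0, 104.0]
force: [1.0, 0.0, -0.1]
opening: 41.8
grip_force: 0.0
```

Request:
{"method": "apply_moves", "body": {"rows": [[0, 0.03, -0.6, 0, 130], [0, 0, -0.42, 0, 130], [0, 0, 0, 0, 130], [0, 0, 0, 0, 130]]}}

```text
time_s: 39.2
ee_pos: [490.4, -325.5, 6.9]
tool_rot: [180.0, 0.0, 103.9]
force: [0.1, 1.1, 0.7]
opening: 41.8
grip_force: 0.0
```

Request:
{"method": "apply_moves", "body": {"rows": [[0, 0, 0, 0, 200], [0, 0, 0, 0, 200], [0, 0, 0, 0, 255], [0, 0, 0, 0, 255], [0, 0, 0, 0, 255], [0, 0, 0, 0, 255]]}}

```text
time_s: 39.8
ee_pos: [490.3, -325.7, 7.0]
tool_rot: [180.0, 0.0, 103.9]
force: [0.2, 0.6, 6.0]
opening: 10.9
grip_force: 61.4
```

Request:
{"method": "apply_moves", "body": {"rows": [[0, 0, 0.6, 0, 255], [0, 0, 0.9, 0, 255], [0, 0, 0.9, 0, 255], [0, 0, 0.9, 0, 255], [0, 0.95, 0, 0.58, 255], [0, 0.95, 0, 0.58, 255], [0, 0.95, 0, 0.58, 255], [0, 0.95, 0, 0.58, 255], [0, 0.95, 0, 0.58, 255], [0, 0.95, 0, 0.58, 255]]}}

```text
time_s: 40.8
ee_pos: [489.6, -153.4, 105.1]
tool_rot: [-180.0, -0.0, 124.9]
force: [0.4, 0.1, -1.3]
opening: 11.2
grip_force: 60.4
```

Request:
{"method": "apply_moves", "body": {"rows": [[-0.03, 0.95, 0, 0.58, 255], [-0.03, 0.95, 0, 0.58, 255], [-0.03, 0.95, 0, 0.58, 255], [-0.03, 0.95, 0, 0.58, 255], [-0.03, 0.95, 0, 0.58, 255], [-0.03, 0.95, 0, 0.58, 255], [-0.03, 0.95, 0, 0.58, 255], [-0.03, 0.95, 0, 0.58, 255], [-0.03, 0.95, 0, 0.58, 255], [-0.03, 0.95, 0, 0.58, 255]]}}

```text
time_s: 41.8
ee_pos: [480.6, 131.4, 105.1]
tool_rot: [-180.0, -0.0, 159.7]
force: [-0.2, -0.7, -1.8]
opening: 10.9
grip_force: 60.4
```

Request:
{"method": "apply_moves", "body": {"rows": [[-0.03, 0.95, 0, 0.58, 255], [-0.03, 0.95, 0, 0.58, 255], [-0.03, 0.95, 0, 0.58, 255], [-0.03, 0.95, 0, 0.58, 255], [0, 0, 0, 0, 255], [0, 0, 0, 0, 255], [0, 0, 0, 0, 255], [0, 0, 0, 0, 255]]}}

```text
time_s: 42.6
ee_pos: [477.5, 242.8, 105.1]
tool_rot: [-179.9, -0.0, 173.4]
force: [0.8, -0.2, -1.6]
opening: 11.0
grip_force: 60.5
```

Request:
{"method": "apply_moves", "body": {"rows": [[-0.08, 0.9, 0, 0.04, 255], [0, 0, -0.5, 0, 255], [0, 0, -0.7, 0, 255], [0, 0, -0.5, 0, 255], [0, 0, 0, 0, 255], [0, 0, 0, 0, 255]]}}

```text
time_s: 43.2
ee_pos: [475.0, 270.9, 54.2]
tool_rot: [-180.0, -0.0, 173.7]
force: [0.4, -0.2, -1.1]
opening: 10.8
grip_force: 60.4
```

Request:
{"method": "apply_moves", "body": {"rows": [[0, 0, 0, 0, 255], [0, 0, 0, 0, 255]]}}

```text
time_s: 43.4
ee_pos: [475.6, 271.8, 55.3]
tool_rot: [179.9, 0.1, 173.7]
force: [-0.5, -0.8, -0.1]
opening: 10.4
grip_force: 60.4
```

Request:
{"method": "apply_moves", "body": {"rows": [[-0.02, -0.06, -0.1, 0, 255], [0, 0, -0.1, 0, 255], [0, 0, -0.1, 0, 255], [0, 0, -0.07, 0, 255], [0, 0, 0, 0, 255], [0, 0, 0, 0, 255]]}}

```text
time_s: 44.0
ee_pos: [474.4, 269.7, 43.3]
tool_rot: [-180.0, -0.0, 173.8]
force: [0.0, -0.3, -0.6]
opening: 10.9
grip_force: 60.5
```

Request:
{"method": "apply_moves", "body": {"rows": [[0, 0, -0.1, 0, 255], [0, 0, -0.05, 0, 255], [0, 0, 0, 0, 255], [0, 0, 0, 0, 255]]}}

```text
time_s: 44.4
ee_pos: [474.6, 269.8, 39.1]
tool_rot: [180.0, 0.0, 173.8]
force: [-1.2, -0.2, 3.4]
opening: 10.6
grip_force: 61.1
```

Seated on the plunger. Push, then turn.

Request:
{"method": "apply_moves", "body": {"rows": [[0, 0, -0.15, 0, 255], [0, 0, -0.15, 0, 255], [0, 0, -0.08, 0, 255], [0, 0, 0, 0, 255], [0, 0, 0, 0, 255]]}}

```text
time_s: 44.9
ee_pos: [474.6, 269.8, 28.0]
tool_rot: [-180.0, 0.0, 173.8]
force: [-2.0, -1.8, 9.7]
opening: 11.0
grip_force: 62.0
```

Request:
{"method": "apply_moves", "body": {"rows": [[0, 0, 0, -0.75, 255], [0, 0, 0, -0.75, 255], [0, 0, 0, -0.75, 255], [0, 0, 0, -0.75, 255], [0, 0, 0, -0.75, 255], [0, 0, 0, -0.75, 255], [0, 0, 0, -0.75, 255], [0, 0, 0, -0.75, 255], [0, 0, 0, -0.75, 255], [0, 0, 0, -0.75, 255]]}}

```text
time_s: 45.9
ee_pos: [476.0, 271.3, 28.6]
tool_rot: [179.8, 0.0, 128.6]
force: [-0.3, -0.5, 9.4]
opening: 11.0
grip_force: 61.9
```

Request:
{"method": "apply_moves", "body": {"rows": [[0, -0.02, 0, -0.75, 255], [0, 0, 0, -0.75, 255], [0, 0, 0, -0.75, 255], [0, 0, 0, -0.75, 255], [0, 0, 0, -0.75, 255], [0, 0, 0, -0.75, 255], [0, 0, 0, -0.75, 255], [0, 0, 0, -0.75, 255], [0, 0, 0, -0.75, 255], [0, 0, 0, -0.75, 255]]}}

```text
time_s: 46.9
ee_pos: [476.4, 270.3, 28.6]
tool_rot: [179.8, -0.1, 83.6]
force: [0.5, -0.6, 8.9]
opening: 10.8
grip_force: 61.9
```

Request:
{"method": "apply_moves", "body": {"rows": [[0, 0, 0, -0.3, 255], [0, 0, 0, -0.3, 255], [0, 0, 0, 0, 255], [0, 0, 0, 0, 255]]}}

```text
time_s: 47.3
ee_pos: [476.2, 270.3, 28.6]
tool_rot: [179.8, -0.1, 80.2]
force: [0.6, 0.1, 8.7]
opening: 11.6
grip_force: 61.9
```

```bash
python3 -c "
from h import *
s=ctrl.read_state();print(s['ee_pos'],s['tool_rot'],s['moment'],s['opening'])"
```

```text
[476.23755132 270.30115143  28.58731831] [ 1.79823880e+02 -1.35706451e-01  8.02117741e+01] [-0.18170345 -0.01471241  0.11873561] 11.600944885508769
```

Moment is rising, so it is at the stop. Let up.

Request:
{"method": "apply_moves", "body": {"rows": [[0, 0, 0.1, 0.1, 255], [0, 0, 0.1, 0, 255], [0, 0, 0, 0, 255], [0, 0, 0, 0, 255]]}}

```text
time_s: 47.7
ee_pos: [476.1, 270.2, 34.4]
tool_rot: [179.8, -0.1, 80.8]
force: [1.4, -0.4, 7.0]
opening: 10.6
grip_force: 61.5
```

Request:
{"method": "apply_moves", "body": {"rows": [[0, 0, 0.05, 0, 255], [0, 0, 0.05, 0, 255], [0, 0, 0, 0, 255], [0, 0, 0, 0, 255]]}}

```text
time_s: 48.1
ee_pos: [476.0, 270.4, 35.2]
tool_rot: [179.9, -0.2, 80.8]
force: [5.5, 3.7, -13.7]
opening: 10.8
grip_force: 60.2
```

Blocked at 22 mm below the port's top, so it is locked. Release, clear the arm, and verify.

Request:
{"method": "apply_moves", "body": {"rows": [[0, 0, -0.08, 0, 150], [0, 0, 0, 0, 150], [0, 0, 0, 0, 150], [0, 0, 0, 0, 150], [0, 0, 0.6, 0, 150], [0, 0, 0.9, 0, 150], [0, 0, 0.9, 0, 150], [0.2, -0.9, 0.5, 0, 150], [0.2, -0.9, 0, 0, 150], [0.2, -0.9, 0, 0, 150]]}}

```text
time_s: 49.1
ee_pos: [492.9, 187.5, 122.2]
tool_rot: [179.9, -0.0, 80.8]
force: [0.4, -0.6, -0.6]
opening: 35.0
grip_force: 0.0
```

Request:
{"method": "apply_moves", "body": {"rows": [[-0.2, -1, 0, 0, 150], [-0.2, -1, 0, 0, 150], [-0.2, -1, 0, 0, 150], [-0.2, -1, 0, 0, 150], [-0.2, -1, 0, 0, 150], [-0.2, -1, 0, 0, 150], [-0.2, -1, 0, 0, 150], [0, -1, 0, 0, 150], [0, -1, 0, 0, 150], [0, 0, 0, 0, 150]]}}

```text
time_s: 50.1
ee_pos: [449.7, -86.5, 121.1]
tool_rot: [-180.0, 0.1, 80.3]
force: [0.0, 0.0, 0.6]
opening: 35.4
grip_force: 0.0
```

```bash
python3 -c "
from h import *
S=snapshot('scene');T=snapshot('top')
o=np.zeros((600,800,3),np.uint8);o[:,:400]=crop(S,290,115,200,300,2);o[:300,400:]=crop(T,130,180,100,75,4);o[300:,400:]=crop(T,240,205,100,75,4)
k=np.clip(o.astype(float)*1.4,0,255).astype(np.uint8);k[:300,:400]=crop(S,390,120,100,75,4);k[300:,:400]=crop(S,295,165,100,75,4);k[:300,400:]=crop(T,130,200,133,100,3)[:300,:400].shape and cv2.resize(T[190:340,130:330],(400,300));save('fin',np.clip(k.astype(float)*1.2,0,255).astype(np.uint8))
wood()"
```

```text
top 116.5 [292. 281.] [511. -11.  27.] 61.0 -167.7
scene 242.5 [334. 206.] [495. -16.  27.] 101.0 12.5
```

View pics/fin.png

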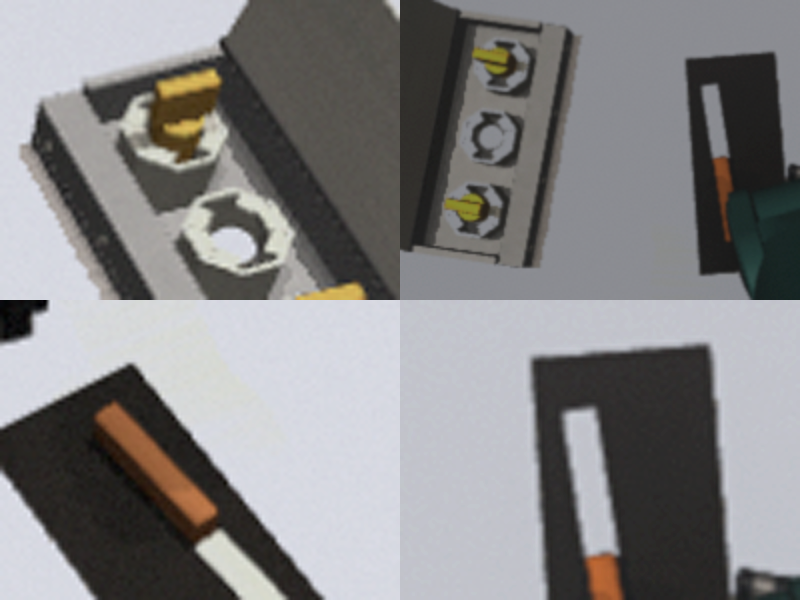

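Both plugs are locked with their wings across the row (top crop (495,60) and (467,207)), the cover is open, and the blade lies flat within the mat. Handing in.

```bash
python3 -c "
from bench import workorder
print(workorder.sign_off())"
```

```text
the job is handed in; nothing more can be done
None
```

The job is handed in: I levered the dust cover open with the blade and it leans back past upright, the blade lies flat on its mat (knocked a few centimetres afterwards, but still flat and fully on it), and both brass plugs present are locked in the two end ports.

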